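# Glaze stock-take: weigh the tubs by feel and hang their test tiles

## Task

Do the glaze stock-take: the sealed tubs look alike however full they are, so only lifting tells what each weighs. Stand every tub that weighs less than 350 g upright on the orange-outlined refill board and hang the test tile of its colour over the orange rail; leave every heavier tub standing on the bench top itself and hang the test tile of its colour over the white rail. Leave a tile whose tub is not there where it is, and do not disturb the jar, mugs, bottle, brush and rib.

Things in the scene. Friction and masses are not known exactly. Their poses are not given: they have to be found in the camera images.
- tub_red: sealed white plastic glaze tub with red lid and red band, 80 mm tall: a cylinder 62 mm in diameter above a foot 72 mm in diameter and 12 mm high, bottom-heavy; origin at the centre of its underside, z up its axis. Its weight is anything from 140 to 630 g and cannot be seen. May be absent (three or four of the five tubs are there)
- tub_yellow: sealed white plastic glaze tub with yellow lid and yellow band, 80 mm tall: a cylinder 62 mm in diameter above a foot 72 mm in diameter and 12 mm high, bottom-heavy; origin at the centre of its underside, z up its axis. Its weight is anything from 140 to 630 g and cannot be seen. May be absent (three or four of the five tubs are there)
- tub_green: sealed white plastic glaze tub with green lid and green band, 80 mm tall: a cylinder 62 mm in diameter above a foot 72 mm in diameter and 12 mm high, bottom-heavy; origin at the centre of its underside, z up its axis. Its weight is anything from 140 to 630 g and cannot be seen. May be absent (three or four of the five tubs are there)
- tub_blue: sealed white plastic glaze tub with blue lid and blue band, 80 mm tall: a cylinder 62 mm in diameter above a foot 72 mm in diameter and 12 mm high, bottom-heavy; origin at the centre of its underside, z up its axis. Its weight is anything from 140 to 630 g and cannot be seen. May be absent (three or four of the five tubs are there)
- tub_black: sealed white plastic glaze tub with black lid and black band, 80 mm tall: a cylinder 62 mm in diameter above a foot 72 mm in diameter and 12 mm high, bottom-heavy; origin at the centre of its underside, z up its axis. Its weight is anything from 140 to 630 g and cannot be seen. May be absent (three or four of the five tubs are there)
- tile_red: red glazed test tile with terracotta feet, a rigid arch (upside-down U) standing on its two legs on the tile bat: 46 mm over the legs along its x, 45 mm wide along its y, 90 mm tall, walls 6 mm, so the gap between the legs is 34 mm wide and 84 mm high and open along y; 120 g; origin at floor level midway between the feet, z up. Grip it across the outside of the legs (along its x) near the top
- tile_yellow: yellow glazed test tile with terracotta feet, a rigid arch (upside-down U) standing on its two legs on the tile bat: 46 mm over the legs along its x, 45 mm wide along its y, 90 mm tall, walls 6 mm, so the gap between the legs is 34 mm wide and 84 mm high and open along y; 120 g; origin at floor level midway between the feet, z up. Grip it across the outside of the legs (along its x) near the top
- tile_green: green glazed test tile with terracotta feet, a rigid arch (upside-down U) standing on its two legs on the tile bat: 46 mm over the legs along its x, 45 mm wide along its y, 90 mm tall, walls 6 mm, so the gap between the legs is 34 mm wide and 84 mm high and open along y; 120 g; origin at floor level midway between the feet, z up. Grip it across the outside of the legs (along its x) near the top
- tile_blue: blue glazed test tile with terracotta feet, a rigid arch (upside-down U) standing on its two legs on the tile bat: 46 mm over the legs along its x, 45 mm wide along its y, 90 mm tall, walls 6 mm, so the gap between the legs is 34 mm wide and 84 mm high and open along y; 120 g; origin at floor level midway between the feet, z up. Grip it across the outside of the legs (along its x) near the top
- tile_black: black glazed test tile with terracotta feet, a rigid arch (upside-down U) standing on its two legs on the tile bat: 46 mm over the legs along its x, 45 mm wide along its y, 90 mm tall, walls 6 mm, so the gap between the legs is 34 mm wide and 84 mm high and open along y; 120 g; origin at floor level midway between the feet, z up. Grip it across the outside of the legs (along its x) near the top
- refill_board: dark wooden board fixed on the bench with an orange outline, 220 x 220 mm, 12 mm thick; origin at the centre of its underside
- tile_bat: white laminate bat fixed on the bench, 220 x 230 mm, 12 mm thick, on which the tiles stand at first; origin at the centre of its underside. It lies on one side of the bench, the refill board on the other; they may change places
- orange_rail: the orange rail (running low): a fixed round bar of 16 mm diameter along its y, 140 mm (bar axis) above the bench, on two posts 260 mm apart centre to centre; origin on the bench below the middle of the bar. The two rails may change places
- orange_rail_mid (a point): middle of the bar axis of the orange rail; y runs along the bar, z up. 244 mm of bar lie free between the posts, room for four tiles side by side
- white_rail: the white rail (in stock): a fixed round bar of 16 mm diameter along its y, 140 mm (bar axis) above the bench, on two posts 260 mm apart centre to centre; origin on the bench below the middle of the bar. The two rails may change places
- white_rail_mid (a point): middle of the bar axis of the white rail; y runs along the bar, z up. 244 mm of bar lie free between the posts, room for four tiles side by side
- jar: bystander, not to be disturbed: terracotta lidded jar, 66 mm wide, 88 mm tall; origin at the centre of its underside
- mug_a: bystander, not to be disturbed: white mug, 76 mm wide, 85 mm tall; origin at the centre of its underside
- mug_b: bystander, not to be disturbed: blue mug, 76 mm wide, 85 mm tall; origin at the centre of its underside
- bottle: bystander, not to be disturbed: grey plastic bottle, 60 mm wide, 120 mm tall; origin at the centre of its underside
- brush: bystander, not to be disturbed: glaze brush lying flat
- rib: bystander, not to be disturbed: flat wooden rib, 50 x 90 x 12 mm; origin at the centre of its underside

How it is judged:
At the end, for the whole second after the job is handed in: Tubs upright (0.1 rad), at rest: under 350 g on the refill board (centre 20 mm inside), heavier on the bench top; 300 to 400 g may go either way. Its tile hangs astride the orange rail (tub on board) or white rail (tub on bench), borne by the bar, within 0.35 rad of upright. Spare tiles stay put (((contact force between tub_red and refill_board between 0.5 and 3.92 N and x of tub_red in the frame of refill_board between -0.09 and 0.09 m and y of tub_red in the frame of refill_board between -0.09 and 0.09 m and contact force between tile_red and orange_rail above 0.4 N and angle between tile_red's own z axis and vertical below 0.35 rad and z of tile_red in the frame of orange_rail_mid between -0.1 and -0.055 m and y of tile_red in the frame of orange_rail_mid between -0.12 and 0.12 m and x of tile_red in the frame of orange_rail_mid between -0.05 and 0.05 m) or (contact force between tub_red and anything else above 2.94 N and height (world z) of tub_red below 0.006 m and contact force between tile_red and white_rail above 0.4 N and angle between tile_red's own z axis and vertical below 0.35 rad and z of tile_red in the frame of white_rail_mid between -0.1 and -0.055 m and y of tile_red in the frame of white_rail_mid between -0.12 and 0.12 m and x of tile_red in the frame of white_rail_mid between -0.05 and 0.05 m) or (height (world z) of tub_red above 5 m and distance of tile_red from where it was at the start of the episode below 0.05 m)) and angle between each of tub_red, tub_yellow, tub_green, tub_blue, tub_black's own z axis and vertical below 0.1 rad and linear speed of each of tub_red, tub_yellow, tub_green, tub_blue, tub_black below 0.02 m/s and linear speed of each of tile_red, tile_yellow, tile_green, tile_blue, tile_black below 0.1 m/s and ((contact force between tub_yellow and refill_board between 0.5 and 3.92 N and x of tub_yellow in the frame of refill_board between -0.09 and 0.09 m and y of tub_yellow in the frame of refill_board between -0.09 and 0.09 m and contact force between tile_yellow and orange_rail above 0.4 N and angle between tile_yellow's own z axis and vertical below 0.35 rad and z of tile_yellow in the frame of orange_rail_mid between -0.1 and -0.055 m and y of tile_yellow in the frame of orange_rail_mid between -0.12 and 0.12 m and x of tile_yellow in the frame of orange_rail_mid between -0.05 and 0.05 m) or (contact force between tub_yellow and anything else above 2.94 N and height (world z) of tub_yellow below 0.006 m and contact force between tile_yellow and white_rail above 0.4 N and angle between tile_yellow's own z axis and vertical below 0.35 rad and z of tile_yellow in the frame of white_rail_mid between -0.1 and -0.055 m and y of tile_yellow in the frame of white_rail_mid between -0.12 and 0.12 m and x of tile_yellow in the frame of white_rail_mid between -0.05 and 0.05 m) or (height (world z) of tub_yellow above 5 m and distance of tile_yellow from where it was at the start of the episode below 0.05 m)) and ((contact force between tub_green and refill_board between 0.5 and 3.92 N and x of tub_green in the frame of refill_board between -0.09 and 0.09 m and y of tub_green in the frame of refill_board between -0.09 and 0.09 m and contact force between tile_green and orange_rail above 0.4 N and angle between tile_green's own z axis and vertical below 0.35 rad and z of tile_green in the frame of orange_rail_mid between -0.1 and -0.055 m and y of tile_green in the frame of orange_rail_mid between -0.12 and 0.12 m and x of tile_green in the frame of orange_rail_mid between -0.05 and 0.05 m) or (contact force between tub_green and anything else above 2.94 N and height (world z) of tub_green below 0.006 m and contact force between tile_green and white_rail above 0.4 N and angle between tile_green's own z axis and vertical below 0.35 rad and z of tile_green in the frame of white_rail_mid between -0.1 and -0.055 m and y of tile_green in the frame of white_rail_mid between -0.12 and 0.12 m and x of tile_green in the frame of white_rail_mid between -0.05 and 0.05 m) or (height (world z) of tub_green above 5 m and distance of tile_green from where it was at the start of the episode below 0.05 m)) and ((contact force between tub_blue and refill_board between 0.5 and 3.92 N and x of tub_blue in the frame of refill_board between -0.09 and 0.09 m and y of tub_blue in the frame of refill_board between -0.09 and 0.09 m and contact force between tile_blue and orange_rail above 0.4 N and angle between tile_blue's own z axis and vertical below 0.35 rad and z of tile_blue in the frame of orange_rail_mid between -0.1 and -0.055 m and y of tile_blue in the frame of orange_rail_mid between -0.12 and 0.12 m and x of tile_blue in the frame of orange_rail_mid between -0.05 and 0.05 m) or (contact force between tub_blue and anything else above 2.94 N and height (world z) of tub_blue below 0.006 m and contact force between tile_blue and white_rail above 0.4 N and angle between tile_blue's own z axis and vertical below 0.35 rad and z of tile_blue in the frame of white_rail_mid between -0.1 and -0.055 m and y of tile_blue in the frame of white_rail_mid between -0.12 and 0.12 m and x of tile_blue in the frame of white_rail_mid between -0.05 and 0.05 m) or (height (world z) of tub_blue above 5 m and distance of tile_blue from where it was at the start of the episode below 0.05 m)) and ((contact force between tub_black and refill_board between 0.5 and 3.92 N and x of tub_black in the frame of refill_board between -0.09 and 0.09 m and y of tub_black in the frame of refill_board between -0.09 and 0.09 m and contact force between tile_black and orange_rail above 0.4 N and angle between tile_black's own z axis and vertical below 0.35 rad and z of tile_black in the frame of orange_rail_mid between -0.1 and -0.055 m and y of tile_black in the frame of orange_rail_mid between -0.12 and 0.12 m and x of tile_black in the frame of orange_rail_mid between -0.05 and 0.05 m) or (contact force between tub_black and anything else above 2.94 N and height (world z) of tub_black below 0.006 m and contact force between tile_black and white_rail above 0.4 N and angle between tile_black's own z axis and vertical below 0.35 rad and z of tile_black in the frame of white_rail_mid between -0.1 and -0.055 m and y of tile_black in the frame of white_rail_mid between -0.12 and 0.12 m and x of tile_black in the frame of white_rail_mid between -0.05 and 0.05 m) or (height (world z) of tub_black above 5 m and distance of tile_black from where it was at the start of the episode below 0.05 m))); the robot touches nothing.
It fails at once if a bystander (jar, mug, bottle, brush or rib) moved more than 30 mm (distance of any of jar, mug_a, mug_b, bottle, brush, rib from where it was at the start of the episode above 0.03 m).
Of tub_red, tub_yellow, tub_green, tub_blue, tub_black only 3 to 4 are there at a start; the rules pass over those that are not, and their reading is None.
At some moment in a run one of tub_red, tub_yellow, tub_green, tub_blue, tub_black may be knocked a few centimetres aside while the robot is not near it.
It also fails if it takes over 210 s, if anything falls off the work surface, if the arm or the gripper's body presses on something with over 40 N, if the wrist force passes 120 N, or if a joint passes its speed limit or range.

## Robot

A 6-joint arm with a two-finger parallel gripper is mounted at the origin on the work surface. World frame = base frame: x ahead of the robot, y to its left, z up, the work surface at z = 0. Lengths are in m, angles in rad, forces in N, time in s.
With the tool pointing down it reaches from about 0.325 to 0.775 m from the base axis. Payload 5.5 kg.
Tool frame: the origin (TCP) lies between the finger pads; the fingertips stand tips_ahead ahead of it and the grasp point (between the pads) lies 5 mm behind it (tips_ahead is the distance from the TCP to the fingertips, in m); z points along the fingers, y is the direction in which the jaws open and shut (so a half turn about z gives the same grasp; the last joint's range is limited). The gripper opens to 88 mm and grips with 3 to 60 N. Pads are 20 mm wide; open, the fingers measure 115 mm over their backs; the gripper's body (75 mm by 178 mm) begins 61 mm behind the grasp point.
Start: joints at [1.117, 0.091, 1.231, -0, 1.82, -0.057], TCP at [0.232, 0.553, 0.237] pointing down, gripper open.
Joint ranges: [-2.87, 2.87], [-0.86, 2.18], [0.17, 2.46], [-1.51, 4.65], [0.06, 2.69], [-2.65, 2.65]. Speed limits (rad/s): [2.57, 2.57, 3.01, 3.14, 3.14, 3.14].

## Interface

Orientations are given as a rotation vector (axis times angle).
In Python, from station import * gives the robot as it stands.
- The arm moves only by the tool drive_tool, never from a script. Its argument "plan" is a list of rows, each a list of 7 numbers: the opening, from -1 (shut) to 1 (fully open), then the shift along the tool's x, y, z in cm, then the turn, a rotation vector about the tool's x, y, z in rad. In form: [[grip, tx, ty, tz, rx, ry, rz], ...]. A call has 1 to 12 rows; each row shifts and turns the pose as measured when the row begins, along the tool's axes as they then stand; what a row does not reach is not made up. A row lasts 1/12 s, in which the tool goes at most 41.7 mm and 7.16 degrees, less where a joint would pass 70% of its speed; a pose out of reach is approached as far as the arm can. A call is refused whole if a number of a shift passes 4.17 or a number of a turn 0.125, either way. A call with a gripper value outside its range is refused whole. The fingers move at their own pace and stop on an object; the grip force is fixed at half the most. Time passes only in rows, so rows that do not move let the fingers close. It gives the time, the measured TCP pose, the force and the opening at its end, in the units of the state.
- get_state(): the state, without advancing time (a new reading comes with each control period).
- read_camera(name): name is "side" or "top"; returns a dict with "frame" (384x512x3 uint8, blue, green, red), "fx", "fy", "cx", "cy" (pixels), "origin" and "orientation" of the camera in the world. Camera axes: x right, y down, z forward; pixel columns grow to the right and rows downward; lengths in m; the calibration is good to about 2 mm. A picture is of the moment at which its call begins. There is no depth.
- sign_off(): hands the job in, once; it reports no verdict.
Trained networks look in a picture, given as the dict that the camera call returned (one of the last four; its "shot" number tells which), for a name from the list of things; names that differ only in an ending like _2 or _b are one class to them, and where a whole thing is asked for, a point or a joint stands for the part that bears it (a point fixed in the world has none). Each returns a list of dicts, best first, with "conf" (0 to 1); they miss things now and then, are a little off and sometimes report something else, mostly with a low value. They report only what shows in the picture. A call takes as long as a camera call.
- recognise(target, picture): "pixel" ([column, row] in pixels, amid what is visible of it).
- regions_of(target, picture): "mask" (384x512 bool, what is visible of it) and "pixel" ([column, row] in pixels, amid what is visible of it).
- spot_point(target, picture): "pixel" ([column, row] in pixels: a listed point, or the origin of a listed thing).
The state is a dict: "t": time; "q": joint angles; "dq": joint speeds; "effort": joint torques, N m; "ee_pos": TCP position; "tcp_rot": TCP orientation; "force": force on the tool from outside, world axes, zero at the start; "wrist_torque": the same for the moment, N m; "grip_width": finger opening in m.
Only numpy, scipy, OpenCV 4.12 (cv2) and the standard library are available. Lean on these libraries where they do the work, as an engineer would, in place of code of your own. Each camera call takes 0.05 s, during which the arm holds its last target.

## Working session

There is one attempt and no reset: what is moved stays moved. The work goes in short steps, Python scripts to look and compute and a tool call to move; the robot and the scene stay as the last step left them, time stands still between calls to the robot, and variables do not carry over. Pictures are saved under pics/ and viewed, and the job is handed in when it is done.

Besides the shell and the picture viewer there is one more tool, called after "Request:" as name([rows], argument=value, ...), one row to a line, values as JSON. drive_tool: Moves the arm, as the interface text tells. Its arguments: {"type":"object","properties":{"plan":{"type":"array","items":{"type":"array","items":{"type":"number"}}}},"required":["plan"]}

```bash
ls; mkdir -p pics
python3 - <<'E'
from station import *
import cv2
s=get_state(); print(s)
for n in ("side","top"):
    p=read_camera(n); cv2.imwrite(f"pics/{n}0.png",p["frame"]); print({k:v for k,v in p.items() if k!="frame"})
E
```

```text
pics
{'t': 0.0, 'q': array([ 1.11728033e+00,  9.18944165e-02,  1.23188176e+00, -1.30343609e-05,
        1.81983182e+00, -5.66741175e-02]), 'dq': array([-5.41720369e-04,  2.65239222e-03, -8.44120139e-04, -4.81763337e-05,
       -1.33811691e-04, -6.08014551e-04]), 'effort': array([-1.29465545e-03, -4.46467638e+01, -4.06432807e+01,  6.95298146e-02,
        2.96914601e-02, -1.60969512e-04]), 'ee_pos': array([0.2317732 , 0.55312391, 0.23548792]), 'tcp_rot': array([-6.19182250e-01, -3.07946263e+00,  3.06777392e-03]), 'force': array([-1.45946071,  0.77821386,  0.40215759]), 'wrist_torque': array([-0.02079732, -0.03364948,  0.06913733]), 'grip_width': 0.08763550842787508}
{'fx': 418.7659255384667, 'fy': 418.7659255384667, 'cx': 250.24340228530914, 'cy': 191.75521250407854, 'origin': array([ 0.10123321, -1.11484409,  0.9076173 ]), 'orientation': array([-2.11742083,  0.45444124, -0.2271568 ]), 'shot': 1}
{'fx': 359.42411623991245, 'fy': 359.42411623991245, 'cx': 257.6659249906009, 'cy': 193.53332757502136, 'origin': array([4.90987219e-01, 1.02580805e-04, 1.15287622e+00]), 'orientation': array([-2.18666421,  2.14357119, -0.08810786]), 'shot': 2}
```

View pics/top0.png

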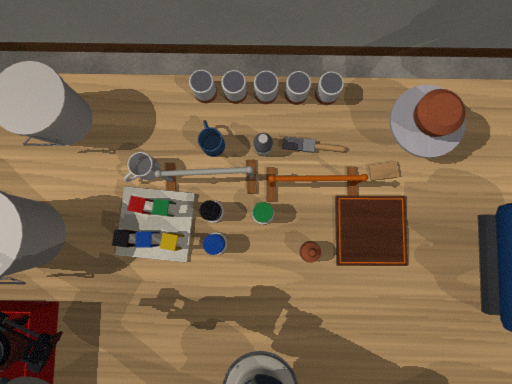

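View pics/side0.png

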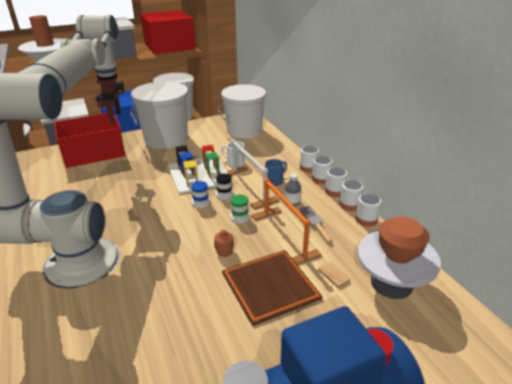

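The top view shows a black tub (210,211), blue tub (215,244) and green tub (263,213). Tiles are on the bat at (155,225), the white rail is at left, the orange rail in the middle, and the board is at (371,230). I'll measure next.

```bash
cat > h.py <<'E'
from station import *
import numpy as np, cv2
from scipy.spatial.transform import Rotation as R
def ray(p,px):
    M=R.from_rotvec(p["orientation"]).as_matrix()
    d=M@np.array([(px[0]-p["cx"])/p["fx"],(px[1]-p["cy"])/p["fy"],1.]); return p["origin"],d
def onz(p,px,z):
    o,d=ray(p,px); return o+d*(z-o[2])/d[2]
def proj(p,X):
    M=R.from_rotvec(p["orientation"]).as_matrix(); c=M.T@(np.asarray(X)-p["origin"])
    return np.array([p["cx"]+p["fx"]*c[0]/c[2],p["cy"]+p["fy"]*c[1]/c[2]])
def tri(p,a,q,b):
    o1,d1=ray(p,a);o2,d2=ray(q,b)
    d1=d1/np.linalg.norm(d1);d2=d2/np.linalg.norm(d2)
    A=np.c_[d1,-d2]; s=np.linalg.lstsq(A,o2-o1,rcond=None)[0]
    x,y=o1+s[0]*d1,o2+s[1]*d2; return (x+y)/2,np.linalg.norm(x-y)
E
python3 - <<'E'
from h import *
np.set_printoptions(precision=3,suppress=True)
t=read_camera("top"); s=read_camera("side")
cv2.imwrite("pics/topz.png",cv2.resize(t["frame"][120:280,100:420],None,fx=2.5,fy=2.5,interpolation=cv2.INTER_CUBIC))
cv2.imwrite("pics/sidez.png",cv2.resize(s["frame"][130:330,160:360],None,fx=3,fy=3,interpolation=cv2.INTER_CUBIC))
for n in "tub_red tub_yellow tub_green tub_blue tub_black tile_red tile_yellow tile_green tile_blue tile_black refill_board tile_bat orange_rail orange_rail_mid white_rail white_rail_mid jar mug_a mug_b bottle brush rib".split():
    a=spot_point(n,t)[:1];b=spot_point(n,s)[:1]
    z=0.14 if n.endswith("mid") else 0.012 if n.startswith("tile_") and n!="tile_bat" else 0
    o=[n]
    for p,r in((t,a),(s,b)):
        o+= [round(r[0]["conf"],2),np.round(r[0]["pixel"]),onz(p,r[0]["pixel"],z)[:2]] if r else [None]
    if a and b: o+=list(tri(t,a[0]["pixel"],s,b[0]["pixel"]))
    print(*o)
E
```

```text
tub_red 0.29 [368. 228.] [ 0.498 -0.334] None
tub_yellow 0.16 [319. 181.] [ 0.646 -0.178] 0.38 [316. 226.] [ 0.764 -0.155] [ 0.683 -0.192  0.046] 0.09481303370274892
tub_green 0.89 [265. 213.] [ 0.54  -0.006] 0.56 [238. 214.] [0.545 0.022] [ 0.537 -0.005  0.021] 0.004628762744748665
tub_blue 0.87 [214. 239.] [0.453 0.156] 0.79 [200. 204.] [0.438 0.14 ] [ 0.448  0.16  -0.015] 0.009055034475604603
tub_black 0.69 [212. 211.] [0.541 0.163] 0.61 [225. 193.] [0.55  0.175] [0.543 0.161 0.01 ] 0.004317066553606843
tile_red 0.66 [146. 206.] [0.555 0.373] 0.7 [210. 167.] [0.559 0.367] [0.558 0.373 0.009] 0.0063006261378609945
tile_yellow 0.74 [178. 239.] [0.453 0.268] 0.51 [236. 214.] [0.532 0.013] [ 0.529  0.26  -0.139] 0.1828219931376186
tile_green 0.71 [170. 206.] [0.555 0.297] 0.55 [213. 179.] [0.538 0.275] [ 0.552  0.304 -0.008] 0.008938047531293687
tile_blue 0.71 [150. 168.] [0.676 0.367] 0.59 [185. 175.] [0.445 0.354] [ 0.567  0.388 -0.009] 0.2240873215026376
tile_black 0.78 [130. 238.] [0.453 0.418] 0.61 [182. 165.] [0.456 0.438] [0.452 0.413 0.026] 0.0028553854857607873
refill_board 0
[... 655 characters left out ...]
[0.64  0.162 0.143] 0.015036834353570215
jar 0.77 [309. 251.] [ 0.421 -0.147] 0.93 [225. 252.] [ 0.429 -0.149] [ 0.425 -0.148  0.   ] 0.0077997882906926
mug_a 0.8 [214. 145.] [0.759 0.166] 0.77 [234. 161.] [0.679 0.392] [0.66  0.161 0.142] 0.13365205522936716
mug_b 0.8 [214. 145.] [0.759 0.166] 0.77 [234. 161.] [0.679 0.392] [0.66  0.161 0.142] 0.13365205522936716
bottle 0.7 [262. 147.] [0.756 0.007] 0.75 [292. 201.] [0.762 0.015] [0.755 0.007 0.007] 0.002891856266501489
brush 0.83 [315. 144.] [ 0.768 -0.165] 0.9 [316. 224.] [ 0.772 -0.142] [ 0.761 -0.161  0.017] 0.004644794432246769
rib 0.25 [134. 240.] [0.444 0.411] 0.83 [332. 276.] [ 0.68  -0.382] [ 0.642  0.12  -0.137] 0.7540750045168164
```

Run:
```python
from h import *
np.set_printoptions(precision=3,suppress=True)
t=read_camera("top")
for n in "tub_green tub_blue tub_black tile_red tile_yellow tile_green tile_blue tile_black refill_board tile_bat orange_rail white_rail".split():
    for r in regions_of(n,t)[:1]:
        m=r["mask"].astype(np.uint8); c=cv2.findContours(m,0,2)[0]; c=max(c,key=cv2.contourArea)
        rr=cv2.minAreaRect(c); print(n,round(r["conf"],2),rr,m.sum())
```

```text
tub_green 0.59 ((261.75, 212.25003051757812), (19.798988342285156, 20.50609588623047), 45.0) 358
tub_blue 0.97 ((215.0, 243.0), (22.0, 24.0), 90.0) 460
tub_black 0.85 ((211.00001525878906, 210.50001525878906), (23.33452033996582, 21.920310974121094), 45.0) 430
tile_red 0.83 ((140.26470947265625, 204.9412078857422), (24.73863410949707, 16.249887466430664), 14.03624439239502) 314
tile_yellow 0.73 ((171.22254943847656, 240.803466796875), (21.516094207763672, 18.246862411499023), 8.746162414550781) 327
tile_green 0.57 ((163.1599884033203, 207.3799591064453), (22.485998153686523, 15.697771072387695), 8.130102157592773) 289
tile_blue 0.51 ((145.5, 239.0), (16.0, 21.0), 90.0) 276
tile_black 0.72 ((204.5, 176.5), (33.0, 101.0), 90.0) 1066
refill_board 0.68 ((370.5, 230.5), (69.0, 71.0), 90.0) 4793
tile_bat 0.81 ((155.51876831054688, 224.09043884277344), (74.89523315429688, 70.86421966552734), 6.709836483001709) 3777
orange_rail 0.77 ((316.4621276855469, 183.9325714111328), (33.10858917236328, 101.2638931274414), 89.29268646240234) 1150
white_rail 0.63 ((205.0, 176.5), (33.0, 100.0), 90.0) 1014
```

View pics/topz.png

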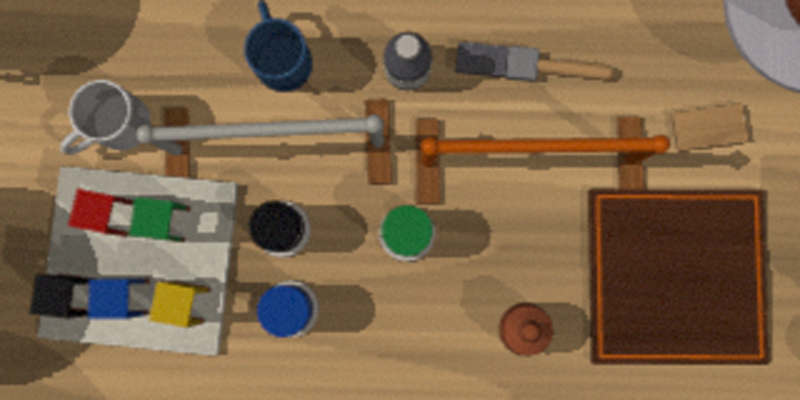

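View pics/sidez.png

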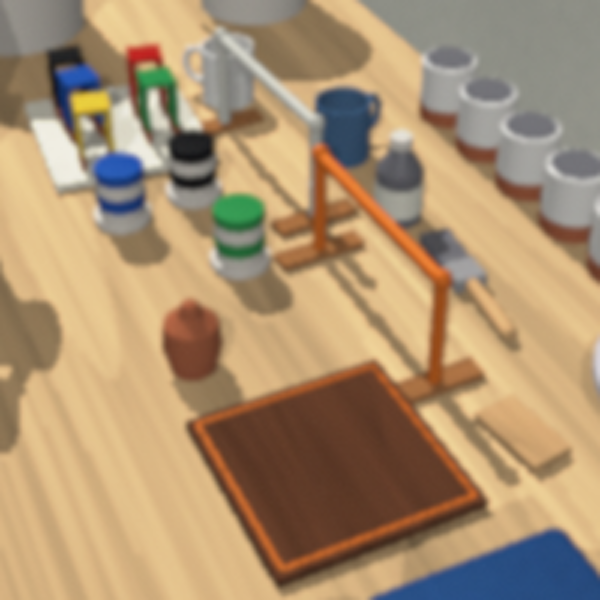

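Run:
```python
from h import *
import station
print([n for n in dir(station) if not n.startswith('_')])
try: print(tips_ahead)
except Exception as e: print(e)
t=read_camera("top"); 
f=t["frame"]
z=cv2.resize(f[150:270,105:235],None,fx=6,fy=6,interpolation=cv2.INTER_CUBIC)[:600]
cv2.imwrite("pics/tz2.png",cv2.resize(f[180:270,105:235],None,fx=6,fy=6,interpolation=cv2.INTER_CUBIC))
cv2.imwrite("pics/tz3.png",cv2.resize(f[150:250,130:280],None,fx=5,fy=5,interpolation=cv2.INTER_CUBIC))
cv2.imwrite("pics/tz4.png",cv2.resize(f[160:280,260:420],None,fx=5,fy=5,interpolation=cv2.INTER_CUBIC))
```

```text
['PlanningError', 'get_state', 'read_camera', 'recognise', 'regions_of', 'sign_off', 'spot_point', 'tips_ahead']
0.014
```

View pics/tz2.png

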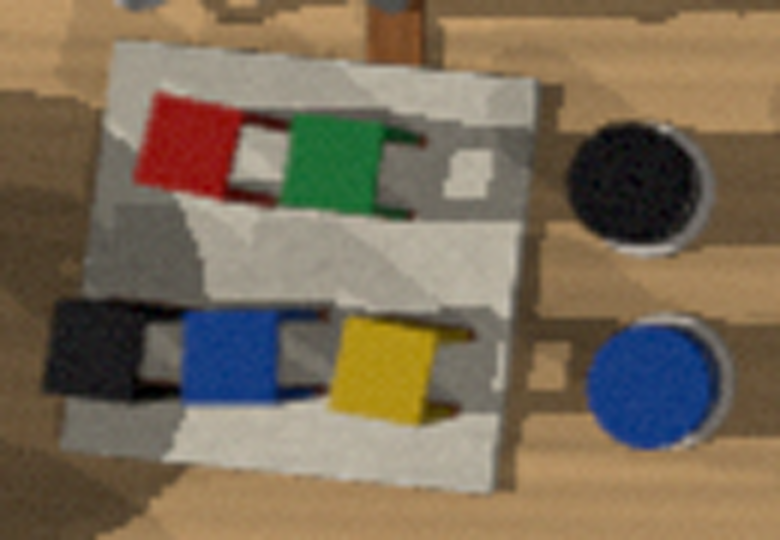

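View pics/tz3.png

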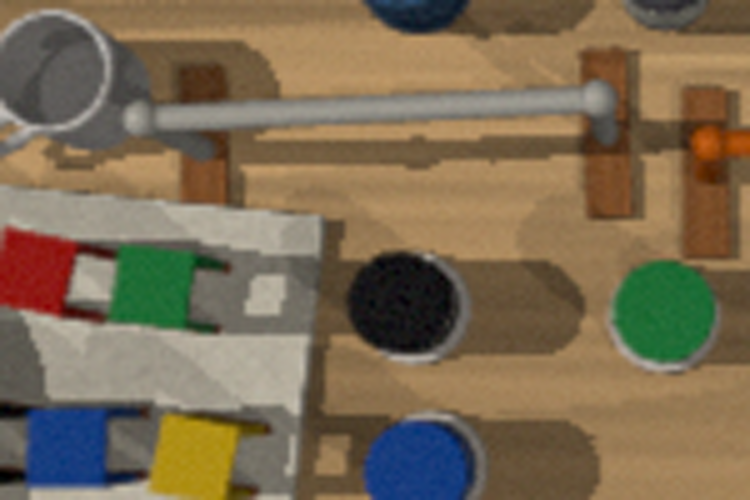

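View pics/tz4.png

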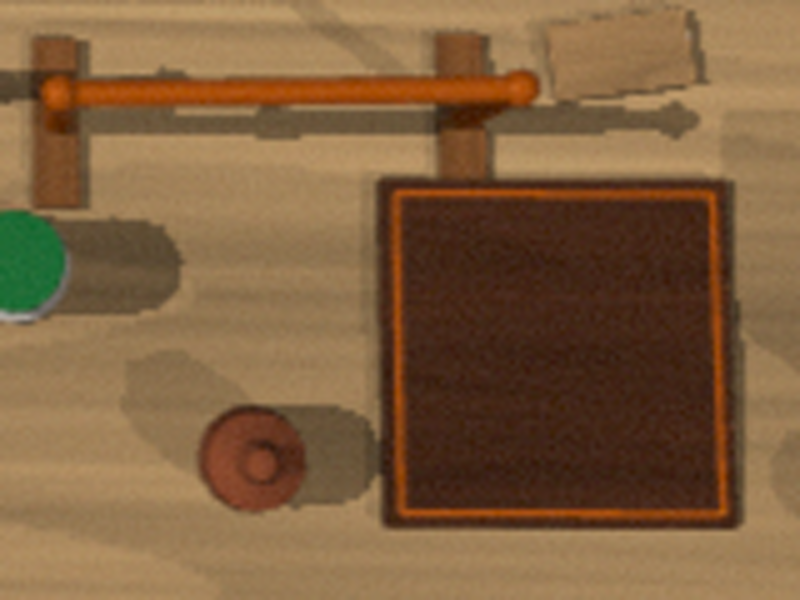

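Run:
```python
from h import *
np.set_printoptions(precision=4,suppress=True)
t=read_camera("top")
def w(pts,f,o,z): return np.array([onz(t,((x+.5)/f-.5+o[0],(y+.5)/f-.5+o[1]),z)[:2] for x,y in pts])
T={"red":[(155,93),(245,110),(228,200),(137,183)],"green":[(290,113),(385,120),(375,213),(282,205)],"blue":[(185,310),(278,310),(277,402),(183,402)],"black":[(60,300),(148,305),(135,400),(45,392)]}
for k,v in T.items():
    p=w(v,6,(105,180),.102); e=p[0]-p[1]; print("tile",k,p.mean(0),"len",np.linalg.norm(np.diff(p,axis=0),axis=1),"yaw of y-axis(deg)",np.degrees(np.arctan2(-e[0],e[1])))
print("lids black, blue",w([(635,182),(652,386)],6,(105,180),.08)," green",w([(664,313)],5,(130,150),.08))
for n,v,o in(("white",[(140,117),(598,100)],(130,150)),("orange",[(58,92),(522,87)],(260,160))):
    p=w(v,5,o,.14); e=p[0]-p[1]; print(n,p.mean(0),np.linalg.norm(e),"yaw",np.degrees(np.arctan2(-e[0],e[1])))
p=w([(380,180),(732,182),(740,525),(383,525)],5,(260,160),.012);print("board",p.mean(0),p)
p=w([(115,40),(538,78),(493,492),(62,450)],6,(105,180),.012);print("bat",p.mean(0),np.linalg.norm(np.diff(p,axis=0),axis=1))
s=get_state(); M=R.from_rotvec(s["tcp_rot"]).as_matrix(); print(M, s["t"])
```

```text
tile red [0.5543 0.3726] len [0.0455 0.0447 0.0458] yaw of y-axis(deg) -9.513350814362886
tile green [0.5477 0.3025] len [0.047  0.0457 0.0459] yaw of y-axis(deg) -3.0886902950133965
tile blue [0.4528 0.3479] len [0.0455 0.0444 0.0458] yaw of y-axis(deg) 1.1846767642285332
tile black [0.4546 0.4134] len [0.0433 0.0461 0.0442] yaw of y-axis(deg) -2.0299664810602063
lids black, blue [[0.5422 0.1572]
 [0.4416 0.1455]]  green [[0.5385 0.0016]]
white [0.6491 0.1723] 0.26205083372423865 yaw 3.1981889551533187
orange [ 0.6373 -0.1529] 0.2627582528337632 yaw 1.691172487963802
board [ 0.4927 -0.3417] [[ 0.5988 -0.2298]
 [ 0.6019 -0.4522]
 [ 0.3875 -0.4531]
 [ 0.3827 -0.2316]]
bat [0.499  0.3425] [0.2283 0.2186 0.2287]
[[-0.9223  0.3865 -0.    ]
 [ 0.3865  0.9223 -0.0001]
 [ 0.     -0.0001 -1.    ]] 3.15
```

```bash
cat >> h.py <<'E'
def go(x,y,z,jaw,yaw_only=False):
    """print tool-frame shift (cm) and turn from the present pose to TCP at x,y,z, tool down, jaw dir (deg)"""
    s=get_state(); M=R.from_rotvec(s["tcp_rot"]).as_matrix()
    best=None
    for k in (0,180,-180):
        a=np.radians(jaw+k); Y=np.array([np.cos(a),np.sin(a),0]);Z=np.array([0,0,-1.]);X=np.cross(Y,Z)
        r=R.from_matrix(M.T@np.c_[X,Y,Z]).as_rotvec()
        if best is None or np.linalg.norm(r)<np.linalg.norm(best): best=r
    d=M.T@(np.array([x,y,z])-s["ee_pos"])*100
    print("t",round(s["t"],2),"pos",np.round(s["ee_pos"],4),"q6",round(s["q"][5],2),"grip",round(s["grip_width"],4),"F",np.round(s["force"],2))
    print("shift cm",np.round(d,2),"turn",np.round(best,3),"rows>=",max(np.linalg.norm(d)/4.17,np.linalg.norm(best)/.125).round(1))
E
python3 - <<'E'
from h import *
s=read_camera("side")
for X,p in(((.4416,.1455,.08),(199.7,186)),((.5422,.1572,.08),(224,178.7)),((.5385,.0016,.08),(239.7,200.7)),((.4528,.3479,.102),(160+77/3,130+80/3))): 
    print(proj(s,X),p,onz(s,p,X[2]))
for i in range(8): read_camera("side"); print(get_state()["force"].round(2),get_state()["effort"].round(2))
go(.4425,.1465,.20,90)
E
```

```text
[198.84922891 185.67232253] (199.7, 186) [0.44374107 0.14206124 0.08      ]
[223.41069789 178.04972654] (224, 178.7) [0.54255672 0.15191263 0.08      ]
[238.31717965 199.62158422] (239.7, 200.7) [ 0.54033535 -0.00648728  0.08      ]
[185.41434051 155.6739539 ] (185.66666666666666, 156.66666666666666) [0.45135056 0.33947923 0.102     ]
[ 0.06  0.55 -0.43] [-0.000e+00 -4.462e+01 -4.065e+01  7.000e-02  2.000e-02 -0.000e+00]
[0.47 0.15 0.14] [-0.000e+00 -4.462e+01 -4.065e+01  7.000e-02  2.000e-02  0.000e+00]
[0.4  0.66 0.39] [-0.000e+00 -4.462e+01 -4.065e+01  7.000e-02  2.000e-02 -0.000e+00]
[ 0.09 -0.21 -0.59] [ 0.000e+00 -4.462e+01 -4.065e+01  7.000e-02  2.000e-02  0.000e+00]
[ 0.67 -0.41  0.09] [-0.000e+00 -4.462e+01 -4.065e+01  7.000e-02  2.000e-02 -0.000e+00]
[-0.47 -0.24 -0.55] [-0.000e+00 -4.462e+01 -4.065e+01  7.000e-02  2.000e-02 -0.000e+00]
[0.17 0.54 0.38] [ 0.000e+00 -4.462e+01 -4.065e+01  7.000e-02  2.000e-02 -0.000e+00]
[0.4  0.44 0.24] [ 0.000e+00 -4.462e+01 -4.065e+01  7.000e-02  2.000e-02 -0.000e+00]
t 3.6 pos [0.2319 0.5534 0.2367] q6 -0.06 grip 0.0879 F [0.4  0.44 0.24]
shift cm [-35.15 -29.39   3.66] turn [ 0.     0.    -0.397] rows>= 11.0
```

Request:
drive_tool([
  [1, 0, 0, 0, 0, 0, -0.1],
  [1, 0, 0, 0, 0, 0, -0.1],
  [1, 0, 0, 0, 0, 0, -0.1],
  [1, 0, 0, 0, 0, 0, -0.1],
  [1, -1.8, -3.5, 0, 0, 0, 0],
  [1, -1.8, -3.5, 0, 0, 0, 0],
  [1, -1.8, -3.5, 0, 0, 0, 0],
  [1, -1.8, -3.5, 0, 0, 0, 0],
  [1, -1.8, -3.5, 0, 0, 0, 0],
  [1, -1.8, -3.5, 0, 0, 0, 0],
  [1, -1.8, -3.5, 0, 0, 0, 0],
  [1, 0, 0, 0, 0, 0, 0],
])

```text
t: 4.6
ee_pos: [0.3667, 0.3033, 0.2332]
tcp_rot: [0.049, -3.14, 0.006]
force: [-0.7, 0.6, -0.0]
grip_width: 0.088
```

```bash
python3 -c "
from h import *
go(.4425,.1465,.20,90)"
```

```text
t 4.6 pos [0.3667 0.3033 0.2332] q6 -0.98 grip 0.088 F [-0.72  0.57 -0.01]
shift cm [ -7.08 -15.9    3.37] turn [-0.004 -0.001  0.031] rows>= 4.3
```

Request:
drive_tool([
  [1, -1.42, -3.2, 0.7, 0, 0, 0.03],
  [1, -1.5, -3.2, 0.7, 0, 0, 0],
  [1, -1.5, -3.2, 0.7, 0, 0, 0],
  [1, -1.5, -3.2, 0.7, 0, 0, 0],
  [1, -1.5, -3.2, 0.7, 0, 0, 0],
  [1, 0, 0, 0, 0, 0, 0],
])

```text
t: 5.1
ee_pos: [0.4445, 0.1388, 0.1985]
tcp_rot: [-0.002, 3.139, 0.001]
force: [-0.4, 0.7, -0.5]
grip_width: 0.0873
```

Run:
```python
from h import *
t=read_camera("top"); s=read_camera("side")
cv2.imwrite("pics/a1.png",cv2.resize(s["frame"][130:330,160:360],None,fx=3,fy=3,interpolation=cv2.INTER_CUBIC))
go(.4425,.1465,.055,90)
```

```text
t 5.2 pos [0.4433 0.1425 0.1999] q6 -1.34 grip 0.0874 F [ 0.75  1.45 -0.73]
shift cm [ 0.13  0.35 14.49] turn [0.003 0.003 0.004] rows>= 3.5
```

View pics/a1.png

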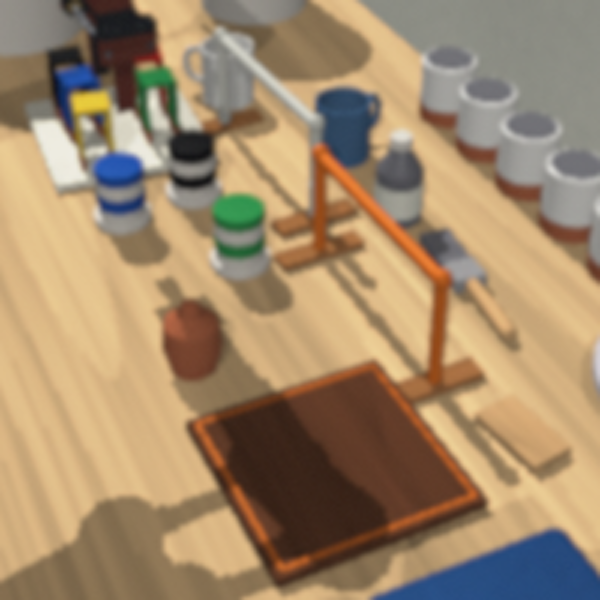

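The gripper is above the blue tub, and the tubs haven't moved. Descending.

Request:
drive_tool([
  [1, 0.1, 0.35, 2.5, 0, 0, 0],
  [1, 0, 0, 2.5, 0, 0, 0],
  [1, 0, 0, 2.5, 0, 0, 0],
  [1, 0, 0, 2.5, 0, 0, 0],
  [1, 0, 0, 2.5, 0, 0, 0],
  [1, 0, 0, 1.5, 0, 0, 0],
  [1, 0, 0, 0, 0, 0, 0],
  [1, 0, 0, 0, 0, 0, 0],
])

```text
t: 5.87
ee_pos: [0.4417, 0.1613, 0.061]
tcp_rot: [-0.028, 3.129, 0.018]
force: [0.8, -4.2, 3.3]
grip_width: 0.0878
```

```bash
cat >> h.py <<'E'
def weigh(n=24):
    F=[];E=[]
    for i in range(n):
        read_camera("side"); s=get_state(); F.append(s["force"]); E.append(s["effort"])
    F=np.array(F);E=np.array(E)
    print("F mean",F.mean(0).round(3),"sem",(F.std(0)/n**.5).round(3),"effort",E.mean(0).round(3),"q",s["q"].round(4),"z",s["ee_pos"].round(4),"grip",s["grip_width"])
E
python3 - <<'E'
from h import *
go(.4425,.1465,.055,90)
weigh(16)
E
```

```text
t 5.87 pos [0.4417 0.1613 0.061 ] q6 -1.32 grip 0.0878 F [ 0.85 -4.21  3.3 ]
shift cm [-0.05 -1.48  0.59] turn [0.012 0.013 0.018] rows>= 0.4
F mean [ 0.111 -0.202 -0.126] sem [0.151 0.13  0.117] effort [ 7.0000e-02 -2.9246e+01 -3.9776e+01  4.9000e-02 -1.3000e-02  5.0000e-03] q [ 0.2686 -0.2438  1.8607  0.008   1.5085 -1.318 ] z [0.4424 0.1598 0.0609] grip 0.0878925258357827
```

Run:
```python
from h import *
t=read_camera("top"); s=read_camera("side")
cv2.imwrite("pics/a2.png",cv2.resize(s["frame"][130:330,160:360],None,fx=3,fy=3,interpolation=cv2.INTER_CUBIC))
cv2.imwrite("pics/a2t.png",cv2.resize(t["frame"][130:290,100:360],None,fx=3,fy=3,interpolation=cv2.INTER_CUBIC))
```

```text
(no output)
```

View pics/a2.png

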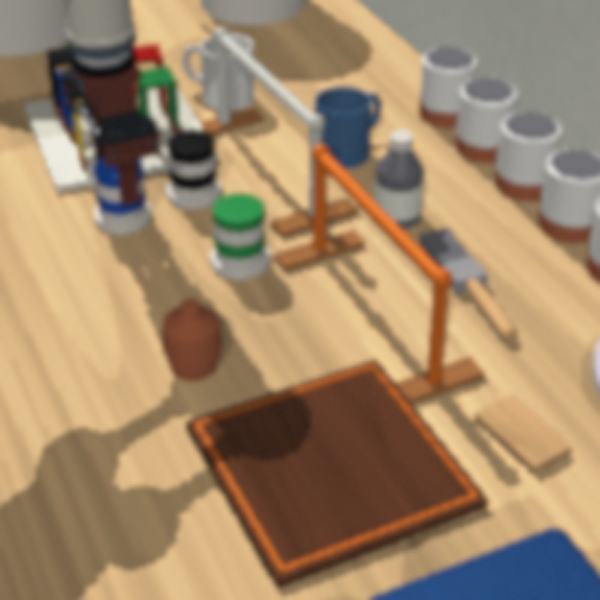

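View pics/a2t.png

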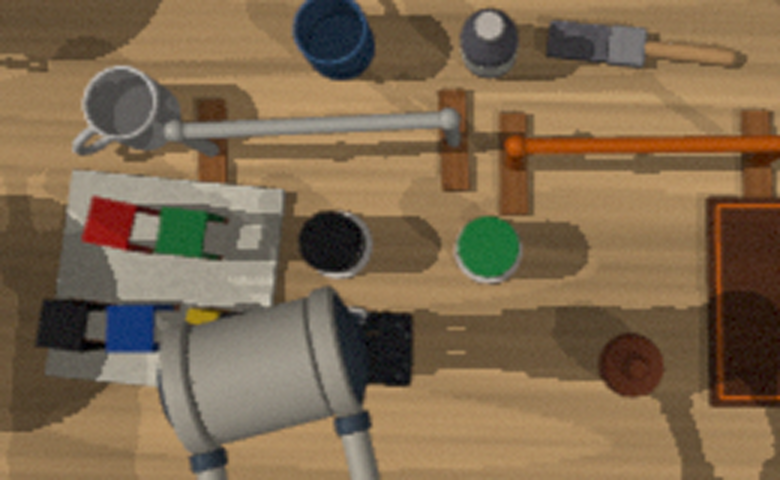

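Request:
drive_tool([
  [1, 0, -0.7, 0.3, 0, 0, 0],
  [1, 0, -0.7, 0.3, 0, 0, 0],
  [1, 0, 0, 0, 0, 0, 0],
  [1, 0, 0, 0, 0, 0, 0],
])

```text
t: 7.1
ee_pos: [0.4425, 0.1443, 0.0538]
tcp_rot: [-0.025, 3.128, 0.018]
force: [0.1, -0.2, -0.3]
grip_width: 0.0874
```

Run:
```python
from h import *
weigh(4)
go(.4425,.1465,.055,90)
s=read_camera("side")
cv2.imwrite("pics/a3.png",cv2.resize(s["frame"][160:220,160:260],None,fx=6,fy=6,interpolation=cv2.INTER_CUBIC))
```

```text
F mean [ 0.054 -0.204 -0.151] sem [0.163 0.234 0.204] effort [-7.5000e-02 -2.8908e+01 -3.9743e+01  4.5000e-02 -1.2000e-02 -1.1000e-02] q [ 0.2371 -0.2525  1.8803  0.0083  1.498  -1.3506] z [0.4427 0.1448 0.0542] grip 0.08803998543278435
t 7.3 pos [0.4427 0.1448 0.0542] q6 -1.35 grip 0.088 F [ 0.11  0.25 -0.21]
shift cm [ 0.01  0.17 -0.08] turn [0.012 0.014 0.016] rows>= 0.2
```

View pics/a3.png

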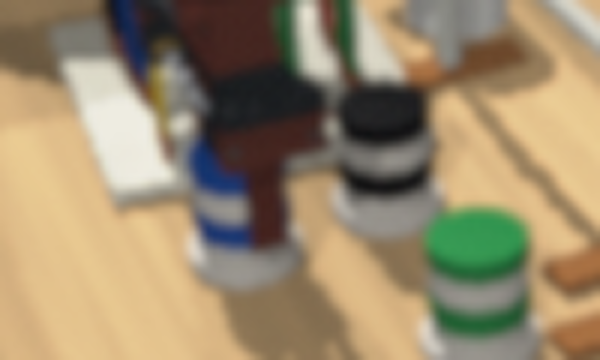

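Request:
drive_tool([
  [1, 0, 0.1, 0, 0.01, 0.01, 0.01],
  [-1, 0, 0, 0, 0, 0, 0],
  [-1, 0, 0, 0, 0, 0, 0],
  [-1, 0, 0, 0, 0, 0, 0],
  [-1, 0, 0, 0, 0, 0, 0],
  [-1, 0, 0, 0, 0, 0, 0],
  [-1, 0, 0, 0, 0, 0, 0],
  [-1, 0, 0, 0, 0, 0, 0],
])

```text
t: 8.02
ee_pos: [0.4429, 0.1472, 0.0547]
tcp_rot: [-0.011, 3.138, 0.002]
force: [-0.1, 1.0, 0.0]
grip_width: 0.0612
```

Run:
```python
from h import *
weigh(8)
```

```text
F mean [-0.131  0.985  0.288] sem [0.19  0.123 0.158] effort [-3.1500e-01 -2.9431e+01 -3.9565e+01 -1.2500e-01  1.3400e-01 -1.1000e-02] q [ 2.4730e-01 -2.3740e-01  1.8666e+00  7.0000e-04  1.5088e+00 -1.3303e+00] z [0.4429 0.1472 0.0547] grip 0.06157348679747944
```

Gripped (61.6 mm wide). Lift 8 cm and weigh.

Request:
drive_tool([
  [-1, 0, 0, -1, 0, 0, 0],
  [-1, 0, 0, -1.5, 0, 0, 0],
  [-1, 0, 0, -2, 0, 0, 0],
  [-1, 0, 0, -2, 0, 0, 0],
  [-1, 0, 0, -1, 0, 0, 0],
  [-1, 0, 0, -0.5, 0, 0, 0],
  [-1, 0, 0, 0, 0, 0, 0],
  [-1, 0, 0, 0, 0, 0, 0],
  [-1, 0, 0, 0, 0, 0, 0],
  [-1, 0, 0, 0, 0, 0, 0],
])

```text
t: 9.25
ee_pos: [0.4371, 0.1448, 0.1296]
tcp_rot: [0.009, -3.125, 0.007]
force: [0.0, -0.4, -6.0]
grip_width: 0.0614
```

Run:
```python
from h import *
weigh(24)
s=read_camera("side")
cv2.imwrite("pics/a4.png",cv2.resize(s["frame"][130:330,160:360],None,fx=3,fy=3,interpolation=cv2.INTER_CUBIC))
go(.4425,.1465,.055,90)
```

```text
F mean [-0.018  0.133 -5.643] sem [0.103 0.118 0.097] effort [-1.0000e-03 -3.1328e+01 -4.3522e+01 -1.0000e-03  1.8700e-01 -0.0000e+00] q [ 2.4640e-01 -2.7090e-01  1.7586e+00 -5.0000e-04  1.6695e+00 -1.3305e+00] z [0.4376 0.145  0.1307] grip 0.0620811178498738
t 10.5 pos [0.4375 0.145  0.1307] q6 -1.33 grip 0.0618 F [-0.13  0.47 -5.66]
shift cm [-0.61  0.18  7.57] turn [-0.004 -0.015  0.006] rows>= 1.8
```

View pics/a4.png

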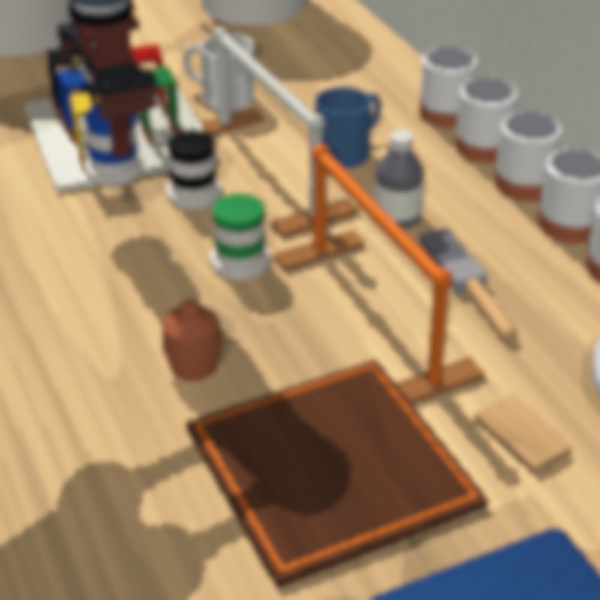

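Blue is lifted clear and weighs about 575 g, so it's heavy. Setting it back on the bench.

Request:
drive_tool([
  [-1, -0.3, 0.1, 2, 0, -0.015, 0],
  [-1, -0.3, 0.1, 2, 0, 0, 0],
  [-1, 0, 0, 2, 0, 0, 0],
  [-1, 0, 0, 0.8, 0, 0, 0],
  [-1, 0, 0, 0.3, 0, 0, 0],
  [-1, 0, 0, 0.2, 0, 0, 0],
  [-1, 0, 0, 0, 0, 0, 0],
  [-1, 0, 0, 0, 0, 0, 0],
])

```text
t: 11.17
ee_pos: [0.4451, 0.1472, 0.0585]
tcp_rot: [-0.009, 3.136, -0.004]
force: [0.7, -0.4, -5.9]
grip_width: 0.0619
```

Run:
```python
from h import *
weigh(8)
go(.4425,.1465,.0545,90)
```

```text
F mean [-0.031 -0.182 -5.295] sem [0.12  0.214 0.198] effort [ 0.0000e+00 -3.2038e+01 -4.2633e+01 -2.6000e-02  5.1000e-02 -0.0000e+00] q [ 0.2497 -0.2344  1.8581 -0.0042  1.5136 -1.3269] z [0.4449 0.1471 0.058 ] grip 0.061629219817930944
t 11.57 pos [0.4449 0.1471 0.058 ] q6 -1.33 grip 0.0616 F [ 0.33 -0.62 -4.83]
shift cm [ 0.24 -0.06  0.35] turn [-0.003  0.005  0.006] rows>= 0.1
```

Request:
drive_tool([
  [-1, 0, 0, 0.2, 0, 0, 0],
  [-1, 0, 0, 0.15, 0, 0, 0],
  [-1, 0, 0, 0.05, 0, 0, 0],
  [-1, 0, 0, 0, 0, 0, 0],
  [1, 0, 0, 0, 0, 0, 0],
  [1, 0, 0, 0, 0, 0, 0],
  [1, 0, 0, 0, 0, 0, 0],
  [1, 0, 0, 0, 0, 0, 0],
  [1, 0, 0, 0, 0, 0, 0],
  [1, 0, 0, 0, 0, 0, 0],
])

```text
t: 12.4
ee_pos: [0.4481, 0.1479, 0.0586]
tcp_rot: [-0.009, 3.127, -0.001]
force: [0.3, -0.3, -0.6]
grip_width: 0.0876
```

Request:
drive_tool([
  [1, 0, 0, -1, 0, 0, 0],
  [1, 0, 0, -2, 0, 0, 0],
  [1, 0, 0, -3, 0, 0, 0],
  [1, 0, 0, -3, 0, 0, 0],
  [1, 0, 0, -3, 0, 0, 0],
  [1, 0, 0, -1.5, 0, 0, 0],
  [1, 0, 0, 0, 0, 0, 0],
  [1, 0, 0, 0, 0, 0, 0],
])

```text
t: 13.07
ee_pos: [0.4448, 0.1477, 0.2032]
tcp_rot: [-0.01, 3.127, -0.001]
force: [-0.1, 0.5, -0.8]
grip_width: 0.0877
```

Run:
```python
from h import *
s=read_camera("side")
cv2.imwrite("pics/a5.png",cv2.resize(s["frame"][130:330,160:360],None,fx=3,fy=3,interpolation=cv2.INTER_CUBIC))
go(.5425,.155,.19,90)
```

```text
t 13.12 pos [0.4448 0.1477 0.2031] q6 -1.33 grip 0.0879 F [0.05 0.15 0.48]
shift cm [-9.75  0.67  1.45] turn [-0.001  0.014  0.006] rows>= 2.4
```

View pics/a5.png

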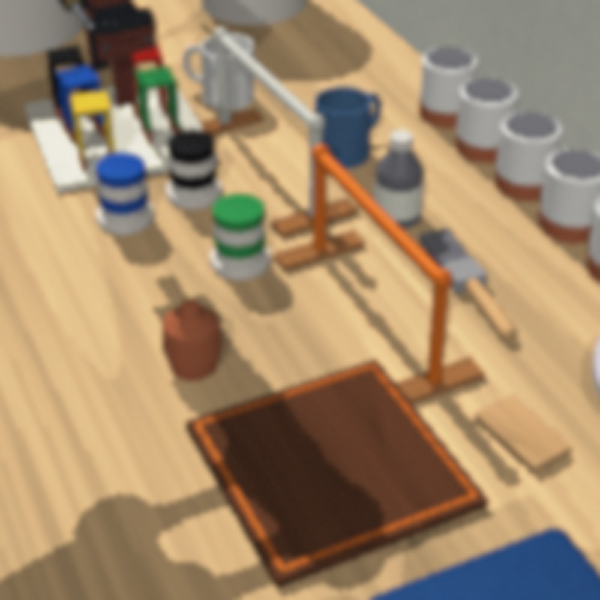

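Blue stands upright near its old spot, and black and green haven't moved. On to black.

Request:
drive_tool([
  [1, -3, 0.2, 0.4, 0, 0.013, 0],
  [1, -3, 0.2, 0.4, 0, 0, 0],
  [1, -2.5, 0.2, 0.4, 0, 0, 0],
  [1, -1.2, 0, 0, 0, 0, 0],
  [1, 0, 0, 0, 0, 0, 0],
  [1, 0, 0, 0, 0, 0, 0],
])

```text
t: 13.62
ee_pos: [0.5413, 0.1539, 0.1811]
tcp_rot: [0.011, -3.13, 0.005]
force: [-0.2, 0.4, 0.6]
grip_width: 0.0876
```

Run:
```python
from h import *
go(.5425,.155,.055,90)
```

```text
t 13.62 pos [0.5413 0.1539 0.1811] q6 -1.36 grip 0.0876 F [-0.2   0.36  0.62]
shift cm [-0.27  0.15 12.61] turn [-0.003 -0.012  0.007] rows>= 3.0
```

Request:
drive_tool([
  [1, -0.2, 0.1, 2, 0, -0.01, 0],
  [1, 0, 0, 2.5, 0, 0, 0],
  [1, 0, 0, 2.5, 0, 0, 0],
  [1, 0, 0, 2.5, 0, 0, 0],
  [1, 0, 0, 2, 0, 0, 0],
  [1, 0, 0, 1, 0, 0, 0],
  [1, 0, 0, 0, 0, 0, 0],
  [1, 0, 0, 0, 0, 0, 0],
])

```text
t: 14.28
ee_pos: [0.5347, 0.1542, 0.0475]
tcp_rot: [0.013, -3.133, 0.006]
force: [1.1, 0.7, -0.2]
grip_width: 0.0881
```

Run:
```python
from h import *
weigh(8)
go(.5425,.155,.055,90)
```

```text
F mean [ 0.17  -0.063 -0.07 ] sem [0.143 0.157 0.181] effort [ 1.1000e-02 -4.0440e+01 -3.9075e+01 -1.0000e-02  1.0800e-01  0.0000e+00] q [ 0.2206  0.0298  1.6288 -0.0023  1.4891 -1.3578] z [0.5361 0.1543 0.0488] grip 0.08758168616363056
t 14.68 pos [0.5361 0.1543 0.0488] q6 -1.36 grip 0.0876 F [ 0.32  0.21 -0.08]
shift cm [-0.63  0.06 -0.63] turn [-0.004 -0.005  0.008] rows>= 0.2
```

Request:
drive_tool([
  [1, -0.6, 0, -0.5, 0, 0, 0],
  [1, 0, 0, 0, 0, 0, 0],
  [-1, 0, 0, 0, 0, 0, 0],
  [-1, 0, 0, 0, 0, 0, 0],
  [-1, 0, 0, 0, 0, 0, 0],
  [-1, 0, 0, 0, 0, 0, 0],
  [-1, 0, 0, 0, 0, 0, 0],
  [-1, 0, 0, 0, 0, 0, 0],
])

```text
t: 15.35
ee_pos: [0.5438, 0.155, 0.0557]
tcp_rot: [0.012, -3.138, 0.003]
force: [0.2, -0.5, 1.4]
grip_width: 0.0618
```

Request:
drive_tool([
  [-1, 0, 0, -1, 0, 0, 0],
  [-1, 0, 0, -1.5, 0, 0, 0],
  [-1, 0, 0, -2, 0, 0, 0],
  [-1, 0, 0, -2, 0, 0, 0],
  [-1, 0, 0, -1, 0, 0, 0],
  [-1, 0, 0, -0.5, 0, 0, 0],
  [-1, 0, 0, 0, 0, 0, 0],
  [-1, 0, 0, 0, 0, 0, 0],
  [-1, 0, 0, 0, 0, 0, 0],
  [-1, 0, 0, 0, 0, 0, 0],
])

```text
t: 16.18
ee_pos: [0.5409, 0.1537, 0.1352]
tcp_rot: [0.012, -3.128, 0.01]
force: [-0.6, -0.1, -2.5]
grip_width: 0.0614
```

Run:
```python
from h import *
weigh(24)
s=read_camera("side")
cv2.imwrite("pics/a6.png",cv2.resize(s["frame"][130:330,160:360],None,fx=3,fy=3,interpolation=cv2.INTER_CUBIC))
go(.5425,.155,.055,90)
```

```text
F mean [ 0.172 -0.007 -1.809] sem [0.099 0.101 0.075] effort [-0.0000e+00 -4.1811e+01 -4.1511e+01 -1.7000e-02  1.5300e-01 -0.0000e+00] q [ 0.2182  0.0065  1.4953 -0.003   1.6532 -1.3603] z [0.5413 0.1538 0.1363] grip 0.061732733993780604
t 17.43 pos [0.5413 0.1539 0.1363] q6 -1.36 grip 0.0617 F [-0.63  0.02 -1.95]
shift cm [-0.22  0.16  8.13] turn [-0.006 -0.012  0.008] rows>= 2.0
```

View pics/a6.png

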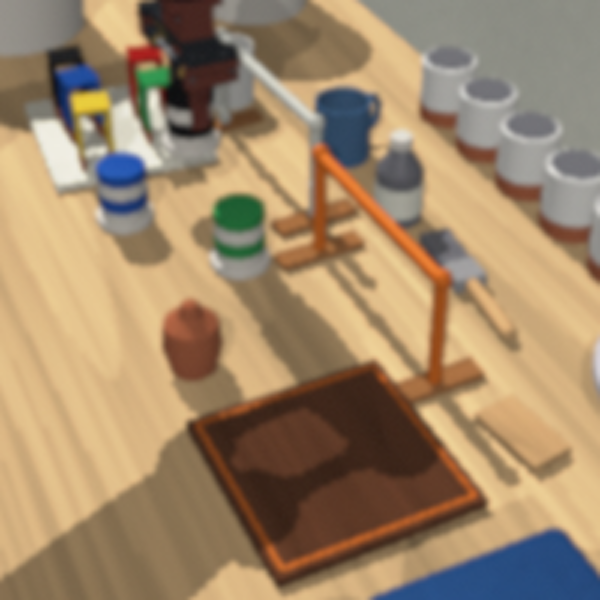

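Black is lifted clear and weighs about 184 g, so it's light. Taking it to the refill board.

Request:
drive_tool([
  [-1, 0, 0, -2, 0, -0.01, 0],
  [-1, 0, -0.5, -3, 0, 0, 0],
  [-1, 0, -1.5, -2, 0, 0, 0],
  [-1, 0, -2.5, 0, 0, 0, 0],
  [-1, 0, -3.5, 0, 0, 0, 0],
  [-1, 0, -3.8, 0, 0, 0, 0],
  [-1, 0, -3.8, 0, 0, 0, 0],
  [-1, 0, -3.8, 0, 0, 0, 0],
  [-1, 0, -3.8, 0, 0, 0, 0],
  [-1, 0, -3.8, 0, 0, 0, 0],
  [-1, 0, -3.8, 0, 0, 0, 0],
  [-1, 0, -3.8, 0, 0, 0, 0],
])

```text
t: 18.43
ee_pos: [0.5455, -0.1981, 0.2121]
tcp_rot: [-0.036, 3.141, -0.007]
force: [0.1, -0.9, -1.6]
grip_width: 0.0618
```

Run:
```python
from h import *
go(.53,-.34,.2,90)
```

```text
t 18.43 pos [ 0.5455 -0.1981  0.2121] q6 -2.0 grip 0.0618 F [ 0.07 -0.89 -1.62]
shift cm [  1.88 -14.15   1.27] turn [-0.005  0.001  0.023] rows>= 3.4
```

Request:
drive_tool([
  [-1, 0.4, -3.5, 0.3, 0, 0, 0.02],
  [-1, 0.4, -3.5, 0.3, 0, 0, 0],
  [-1, 0.4, -3, 0.3, 0, 0, 0],
  [-1, 0.4, -2, 0.3, 0, 0, 0],
  [-1, 0.2, -1, 0, 0, 0, 0],
  [-1, 0, 0, 0, 0, 0, 0],
  [-1, 0, 0, 0, 0, 0, 0],
])

```text
t: 19.02
ee_pos: [0.5247, -0.3429, 0.1988]
tcp_rot: [-0.013, -3.141, 0.008]
force: [-0.1, 0.5, -2.4]
grip_width: 0.0616
```

Run:
```python
from h import *
weigh(6)
go(.53,-.34,.07,90)
```

```text
F mean [-0.328  0.23  -2.102] sem [0.048 0.163 0.258] effort [-4.6300e-01 -4.8474e+01 -4.1816e+01 -1.0700e-01  2.5000e-02 -1.0000e-03] q [-0.6284  0.1558  1.2264 -0.0052  1.7555 -2.1945] z [ 0.5253 -0.3418  0.1995] grip 0.061782451461510096
t 19.32 pos [ 0.5253 -0.3418  0.1995] q6 -2.19 grip 0.0618 F [-0.47  0.19 -2.94]
shift cm [-0.47  0.27 12.95] turn [-0.006  0.    -0.006] rows>= 3.1
```

Request:
drive_tool([
  [-1, 0, 0, 2, 0, 0, 0],
  [-1, 0, 0, 3, 0, 0, 0],
  [-1, 0, 0, 3, 0, 0, 0],
  [-1, 0, 0, 2, 0, 0, 0],
  [-1, 0, 0, 1, 0, 0, 0],
  [-1, 0, 0, 0.5, 0, 0, 0],
  [-1, 0, 0, 0, 0, 0, 0],
  [-1, 0, 0, 0, 0, 0, 0],
])

```text
t: 19.98
ee_pos: [0.5299, -0.3382, 0.0865]
tcp_rot: [-0.004, 3.133, -0.018]
force: [0.6, -0.6, -2.4]
grip_width: 0.0619
```

Run:
```python
from h import *
weigh(6)
go(.53,-.34,.068,90)
s=read_camera("side")
cv2.imwrite("pics/a7.png",cv2.resize(s["frame"][130:330,160:360],None,fx=3,fy=3,interpolation=cv2.INTER_CUBIC))
```

```text
F mean [ 0.359  0.043 -1.901] sem [0.244 0.282 0.086] effort [ 4.8000e-02 -4.8697e+01 -4.0954e+01 -7.9000e-02 -2.9000e-02 -0.0000e+00] q [-0.6204  0.1763  1.4032 -0.0044  1.5468 -2.1932] z [ 0.53   -0.3387  0.087 ] grip 0.061394257379450416
t 20.28 pos [ 0.53   -0.3387  0.087 ] q6 -2.19 grip 0.0614 F [-0.45  0.59 -1.89]
shift cm [ 0.02 -0.1   1.9 ] turn [-0.013  0.01   0.002] rows>= 0.5
```

View pics/a7.png

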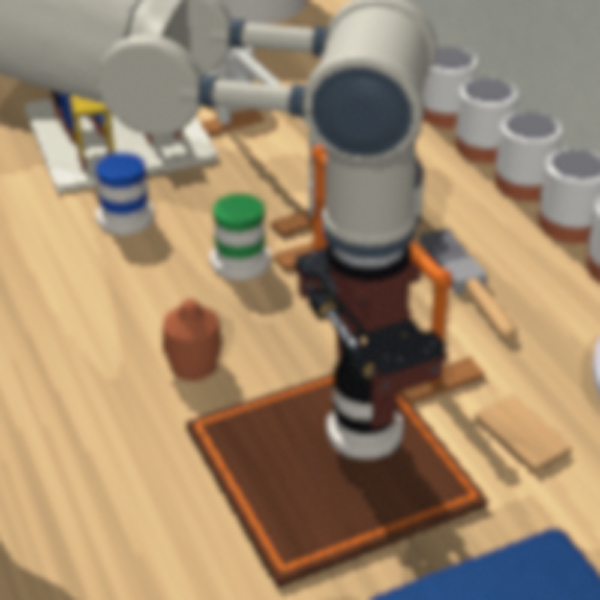

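The black tub is above the board and clear of the rail. Lower and release.

Request:
drive_tool([
  [-1, 0, 0, 0.8, -0.01, 0.01, 0],
  [-1, 0, 0, 0.6, 0, 0, 0],
  [-1, 0, 0, 0.3, 0, 0, 0],
  [-1, 0, 0, 0.15, 0, 0, 0],
  [-1, 0, 0, 0, 0, 0, 0],
  [-1, 0, 0, 0, 0, 0, 0],
  [-1, 0, 0, 0, 0, 0, 0],
])

```text
t: 20.92
ee_pos: [0.5305, -0.3394, 0.0678]
tcp_rot: [-0.002, 3.141, -0.004]
force: [-0.5, -0.4, -1.0]
grip_width: 0.0618
```

Run:
```python
from h import *
weigh(6)
go(.53,-.34,.068,90)
```

```text
F mean [ 0.02   0.253 -1.267] sem [0.134 0.149 0.254] effort [-3.2000e-02 -4.9128e+01 -4.0443e+01 -6.7000e-02 -3.6000e-02 -3.0000e-03] q [-6.2230e-01  2.0030e-01  1.4106e+00 -1.7000e-03  1.5290e+00 -2.1946e+00] z [ 0.5305 -0.3394  0.0678] grip 0.06136735419629765
t 21.22 pos [ 0.5305 -0.3394  0.0678] q6 -2.19 grip 0.0614 F [ 0.15  0.27 -1.29]
shift cm [ 0.05 -0.06 -0.02] turn [-0.002  0.     0.002] rows>= 0.0
```

Contact is starting. Release, retreat upward, then head back toward green.

Request:
drive_tool([
  [-1, 0, 0, 0.1, 0, 0, 0],
  [1, 0, 0, 0, 0, 0, 0],
  [1, 0, 0, 0, 0, 0, 0],
  [1, 0, 0, 0, 0, 0, 0],
  [1, 0, 0, 0, 0, 0, 0],
  [1, 0, 0, 0, 0, 0, 0],
  [1, 0, 0, -1, 0, 0, 0],
  [1, 0, 0, -3, 0, 0, 0],
  [1, 0, 0, -3.5, 0, 0, 0],
  [1, 0, 0, -3.5, 0, 0, 0],
  [1, 0, 0, -2, 0, 0, 0],
  [1, 0, 0, 0, 0, 0, 0],
])

```text
t: 22.22
ee_pos: [0.5291, -0.3382, 0.2029]
tcp_rot: [0.002, -3.139, 0.0]
force: [0.8, -0.3, -0.4]
grip_width: 0.0873
```

Request:
drive_tool([
  [1, 0, 2, 0, 0, 0, 0],
  [1, 0, 3.8, 0, 0, 0, 0],
  [1, 0, 4, 0, 0, 0, 0],
  [1, 0, 4, 0, 0, 0, 0],
  [1, 0, 4, 0, 0, 0, 0],
  [1, 0, 4, 0, 0, 0, 0],
  [1, 0, 4, 0, 0, 0, 0],
  [1, 0, 3, 0, 0, 0, 0],
  [1, 0, 2, 0, 0, 0, 0],
  [1, 0, 0, 0, 0, 0, 0],
  [1, 0, 0, 0, 0, 0, 0],
])

```text
t: 23.13
ee_pos: [0.526, -0.0187, 0.1937]
tcp_rot: [-0.004, -3.134, 0.001]
force: [-0.6, -0.0, -0.2]
grip_width: 0.0878
```

Run:
```python
from h import *
s=read_camera("side");t=read_camera("top")
cv2.imwrite("pics/a8.png",cv2.resize(s["frame"][130:330,160:360],None,fx=3,fy=3,interpolation=cv2.INTER_CUBIC))
cv2.imwrite("pics/a8t.png",cv2.resize(t["frame"][130:290,110:420],None,fx=2.5,fy=2.5,interpolation=cv2.INTER_CUBIC))
go(.5395,-.001,.19,90)
```

```text
t 23.23 pos [ 0.5261 -0.0199  0.1938] q6 -1.67 grip 0.0877 F [-0.2  -0.22 -0.58]
shift cm [-1.33  1.89  0.36] turn [-0.001 -0.008 -0.005] rows>= 0.6
```

View pics/a8.png

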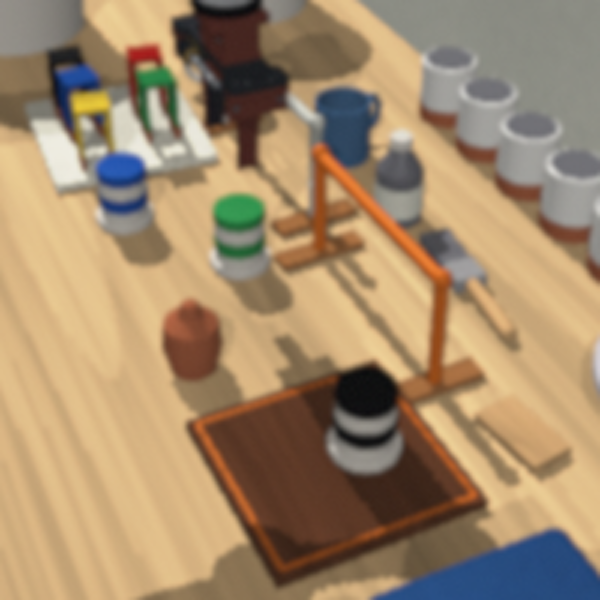

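View pics/a8t.png

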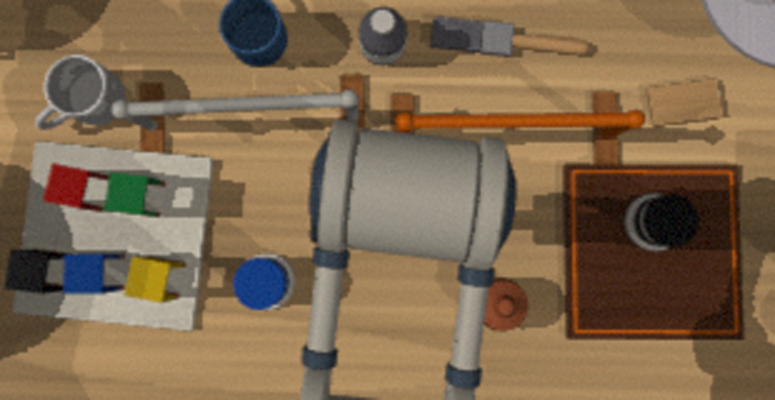

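Black stands on the board, and green and blue are unmoved. Positioning over green.

Request:
drive_tool([
  [1, -0.7, 1, 0, 0, 0, 0],
  [1, -0.6, 0.9, 0, 0, 0, 0],
  [1, 0, 0, 0, 0, 0, 0],
  [1, 0, 0, 0, 0, 0, 0],
])

```text
t: 23.57
ee_pos: [0.541, -0.0032, 0.1928]
tcp_rot: [-0.017, -3.133, 0.002]
force: [-0.1, 0.2, 1.0]
grip_width: 0.0873
```

Run:
```python
from h import *
go(.5395,-.001,.055,90)
```

```text
t 23.57 pos [ 0.541  -0.0032  0.1928] q6 -1.63 grip 0.0873 F [-0.11  0.24  1.  ]
shift cm [ 0.04  0.24 13.78] turn [-0.001 -0.008 -0.011] rows>= 3.3
```

Request:
drive_tool([
  [1, 0, 0.2, 2, 0, -0.005, -0.01],
  [1, 0, 0, 2.5, 0, 0, 0],
  [1, 0, 0, 2.5, 0, 0, 0],
  [1, 0, 0, 2.5, 0, 0, 0],
  [1, 0, 0, 2, 0, 0, 0],
  [1, 0, 0, 1.5, 0, 0, 0],
  [1, 0, 0, 0, 0, 0, 0],
  [1, 0, 0, 0, 0, 0, 0],
])

```text
t: 24.23
ee_pos: [0.543, -0.0048, 0.0593]
tcp_rot: [0.008, 3.141, -0.005]
force: [-0.4, -0.2, 0.3]
grip_width: 0.0884
```

Run:
```python
from h import *
weigh(4)
go(.5395,-.001,.055,90)
```

```text
F mean [ 0.473  0.191 -0.418] sem [0.133 0.18  0.298] effort [-1.3000e-02 -3.8327e+01 -3.9432e+01 -3.3000e-02  3.6000e-02 -1.0000e-03] q [-0.0693 -0.0253  1.6615 -0.0027  1.501  -1.6354] z [ 0.544  -0.0046  0.0612] grip 0.08776720894288938
t 24.43 pos [ 0.544  -0.0046  0.0612] q6 -1.64 grip 0.0878 F [ 0.17  0.09 -0.85]
shift cm [0.46 0.36 0.61] turn [-0.003  0.004 -0.004] rows>= 0.2
```

Request:
drive_tool([
  [1, 0.4, 0.35, 0.5, 0, 0, 0],
  [1, 0, 0, 0, 0, 0, 0],
  [-1, 0, 0, 0, 0, 0, 0],
  [-1, 0, 0, 0, 0, 0, 0],
  [-1, 0, 0, 0, 0, 0, 0],
  [-1, 0, 0, 0, 0, 0, 0],
  [-1, 0, 0, 0, 0, 0, 0],
  [-1, 0, 0, 0, 0, 0, 0],
])

```text
t: 25.1
ee_pos: [0.5419, -0.0002, 0.0603]
tcp_rot: [0.006, 3.13, -0.004]
force: [0.2, 0.5, 0.2]
grip_width: 0.0617
```

Request:
drive_tool([
  [-1, 0, 0, -1, 0, 0, 0],
  [-1, 0, 0, -1.5, 0, 0, 0],
  [-1, 0, 0, -2, 0, 0, 0],
  [-1, 0, 0, -2, 0, 0, 0],
  [-1, 0, 0, -1, 0, 0, 0],
  [-1, 0, 0, -0.5, 0, 0, 0],
  [-1, 0, 0, 0, 0, 0, 0],
  [-1, 0, 0, 0, 0, 0, 0],
  [-1, 0, 0, 0, 0, 0, 0],
  [-1, 0, 0, 0, 0, 0, 0],
])

```text
t: 25.93
ee_pos: [0.5367, -0.0005, 0.1371]
tcp_rot: [-0.007, -3.137, 0.005]
force: [-0.8, -0.2, -3.9]
grip_width: 0.0615
```

Run:
```python
from h import *
weigh(24)
s=read_camera("side")
cv2.imwrite("pics/a9.png",cv2.resize(s["frame"][130:330,160:360],None,fx=3,fy=3,interpolation=cv2.INTER_CUBIC))
go(.54,-.001,.055,90)
```

```text
F mean [-0.1   -0.142 -3.97 ] sem [0.073 0.081 0.102] effort [-0.0000e+00 -3.9444e+01 -4.2713e+01 -4.0000e-02  9.2000e-02 -0.0000e+00] q [-0.0623 -0.073   1.5695 -0.0033  1.6475 -1.6288] z [ 5.372e-01 -5.000e-04  1.383e-01] grip 0.06166756830887696
t 27.18 pos [ 5.372e-01 -5.000e-04  1.383e-01] q6 -1.63 grip 0.0618 F [-0.15  0.02 -4.39]
shift cm [-0.31 -0.02  8.33] turn [-0.003 -0.003 -0.005] rows>= 2.0
```

View pics/a9.png

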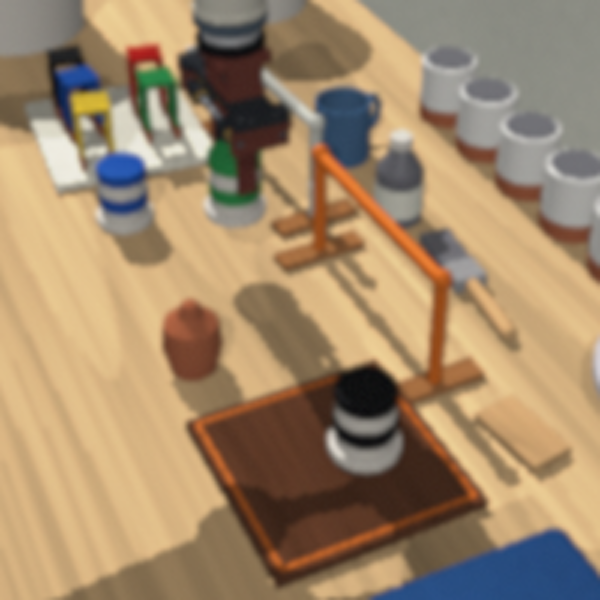

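Green weighs about 405 g, so it's heavy and stays on the bench. Setting it back down.

Request:
drive_tool([
  [-1, 0, 0, 2, 0, 0, 0],
  [-1, 0, 0, 2.5, 0, 0, 0],
  [-1, 0, 0, 2, 0, 0, 0],
  [-1, 0, 0, 0.8, 0, 0, 0],
  [-1, 0, 0, 0.2, 0, 0, 0],
  [-1, 0, 0, 0, 0, 0, 0],
  [-1, 0, 0, 0, 0, 0, 0],
])

```text
t: 27.77
ee_pos: [0.5386, -0.0009, 0.0638]
tcp_rot: [0.007, 3.139, -0.005]
force: [-0.2, -0.5, -3.8]
grip_width: 0.0615
```

Run:
```python
from h import *
weigh(4)
go(.54,-.001,.06,90)
```

```text
F mean [-0.479 -0.138 -3.941] sem [0.097 0.221 0.266] effort [-1.0000e-03 -3.9643e+01 -4.1456e+01 -4.0000e-02  7.0000e-02 -0.0000e+00] q [-0.0627 -0.0406  1.6704 -0.0033  1.5075 -1.6288] z [ 0.5391 -0.0009  0.0645] grip 0.061732227994274746
t 27.97 pos [ 0.5391 -0.0009  0.0645] q6 -1.63 grip 0.0617 F [-0.49  0.61 -4.65]
shift cm [-0.08 -0.01  0.45] turn [-0.004  0.004 -0.005] rows>= 0.1
```

Request:
drive_tool([
  [-1, 0, 0, 0.3, 0, 0, 0],
  [-1, 0, 0, 0.15, 0, 0, 0],
  [-1, 0, 0, 0.05, 0, 0, 0],
  [-1, 0, 0, 0, 0, 0, 0],
  [1, 0, 0, 0, 0, 0, 0],
  [1, 0, 0, 0, 0, 0, 0],
  [1, 0, 0, 0, 0, 0, 0],
  [1, 0, 0, 0, 0, 0, 0],
  [1, 0, 0, 0, 0, 0, 0],
  [1, 0, 0, 0, 0, 0, 0],
])

```text
t: 28.8
ee_pos: [0.5427, -0.0012, 0.0653]
tcp_rot: [0.007, 3.127, -0.007]
force: [0.4, 0.1, 0.1]
grip_width: 0.0877
```

Request:
drive_tool([
  [1, 0, 0, -1, 0, 0, 0],
  [1, 0, 0, -3, 0, 0, 0],
  [1, 0, 0, -3.5, 0, 0, 0],
  [1, 0, 0, -3.5, 0, 0, 0],
  [1, 0, 0, -3.5, 0, 0, 0],
  [1, 0, 0, -3.5, 0, 0, 0],
  [1, 0, 0, -1.5, 0, 0, 0],
  [1, 0, 0, 0, 0, 0, 0],
])

```text
t: 29.47
ee_pos: [0.5372, -0.0001, 0.2717]
tcp_rot: [0.007, 3.13, -0.006]
force: [-0.5, 0.1, 0.6]
grip_width: 0.0876
```

Run:
```python
from h import *
go(.5477,.3025,.25,-3)
```

```text
t 29.47 pos [ 5.372e-01 -1.000e-04  2.717e-01] q6 -1.63 grip 0.0876 F [-0.46  0.1   0.61]
shift cm [-0.89 30.27  2.06] turn [-0.012  0.006 -1.523] rows>= 12.2
```

Request:
drive_tool([
  [1, 0, 0, 0, 0, 0, 0.12],
  [1, 0, 0, 0, 0, 0, 0.12],
  [1, 0, 0, 0, 0, 0, 0.12],
  [1, 0, 0, 0, 0, 0, 0.12],
  [1, 0, 0, 0, 0, 0, 0.12],
  [1, 0, 0, 0, 0, 0, 0.12],
  [1, 0, 0, 0, 0, 0, 0.12],
  [1, 0, 0, 0, 0, 0, 0.12],
  [1, 0, 0, 0, 0, 0, 0.12],
  [1, 0, 0, 0, 0, 0, 0.12],
  [1, 0, 0, 0, 0, 0, 0.12],
  [1, 0, 0, 0, 0, 0, 0.12],
])

```text
t: 30.47
ee_pos: [0.5348, 0.0, 0.2643]
tcp_rot: [2.138, 2.295, 0.0]
force: [0.5, -0.2, -0.7]
grip_width: 0.0879
```

Run:
```python
from h import *
go(.5477,.3025,.20,-3)
```

```text
t 30.47 pos [0.5348 0.     0.2643] q6 -0.13 grip 0.0879 F [ 0.46 -0.16 -0.68]
shift cm [30.1   3.41  6.33] turn [0.004 0.004 0.123] rows>= 7.4
```

Request:
drive_tool([
  [1, 0, 0, 0, 0, 0, 0.12],
  [1, 2, 0, 0, 0, 0, 0],
  [1, 3.5, 0, 0.3, 0, 0, 0],
  [1, 4, -0.1, 0.3, 0, 0, 0],
  [1, 4, -0.1, 0.5, 0, 0, 0],
  [1, 4, -0.1, 0.5, 0, 0, 0],
  [1, 4, 0, 0.5, 0, 0, 0],
  [1, 4, 0, 0.5, 0, 0, 0],
  [1, 3, 0, 0.5, 0, 0, 0],
  [1, 1.8, 0, 0, 0, 0, 0],
  [1, 0, 0, 0, 0, 0, 0],
  [1, 0, 0, 0, 0, 0, 0],
])

```text
t: 31.47
ee_pos: [0.5468, 0.3134, 0.2138]
tcp_rot: [-2.294, -2.144, 0.028]
force: [0.2, 0.2, -0.4]
grip_width: 0.0876
```

Run:
```python
from h import *
go(.5477,.3025,.17,-3)
s=read_camera("side");t=read_camera("top")
cv2.imwrite("pics/b1.png",cv2.resize(s["frame"][100:300,140:340],None,fx=3,fy=3,interpolation=cv2.INTER_CUBIC))
```

```text
t 31.47 pos [0.5468 0.3134 0.2138] q6 0.53 grip 0.0876 F [ 0.25  0.19 -0.45]
shift cm [-1.03  0.22  4.39] turn [-0.014  0.012 -0.015] rows>= 1.1
```

View pics/b1.png

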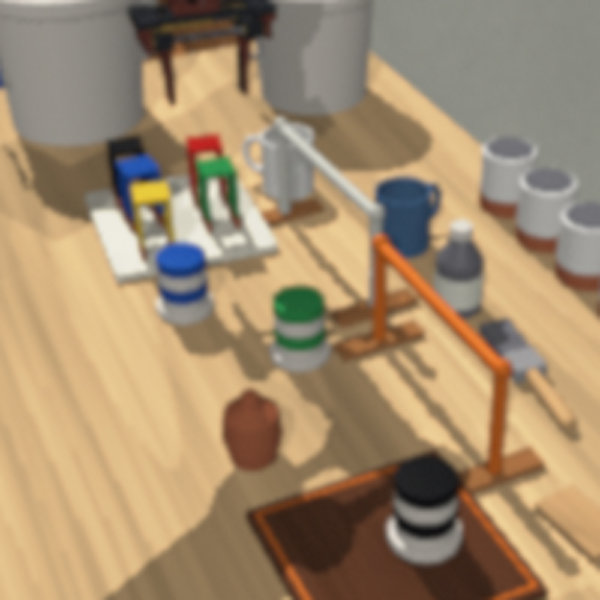

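The gripper is over the green tile with its jaws across the legs, and all tubs look undisturbed. Centering, then descending.

Request:
drive_tool([
  [1, -0.5, 0.1, 1.5, -0.014, 0.012, -0.015],
  [1, -0.4, 0.1, 1.5, 0, 0, 0],
  [1, 0, 0, 0.7, 0, 0, 0],
  [1, 0, 0, 0, 0, 0, 0],
  [1, 0, 0, 0, 0, 0, 0],
])

```text
t: 31.98
ee_pos: [0.5501, 0.2966, 0.1791]
tcp_rot: [2.286, 2.15, 0.008]
force: [0.4, -0.2, 0.7]
grip_width: 0.0877
```

Run:
```python
from h import *
go(.5477,.3025,.08,-3)
s=read_camera("side");t=read_camera("top")
cv2.imwrite("pics/b2.png",cv2.resize(s["frame"][110:230,140:260],None,fx=5,fy=5,interpolation=cv2.INTER_CUBIC))
```

```text
t 31.98 pos [0.5501 0.2966 0.1791] q6 0.5 grip 0.0877 F [ 0.39 -0.25  0.69]
shift cm [ 0.56 -0.33  9.9 ] turn [ 0.006 -0.002 -0.009] rows>= 2.4
```

View pics/b2.png

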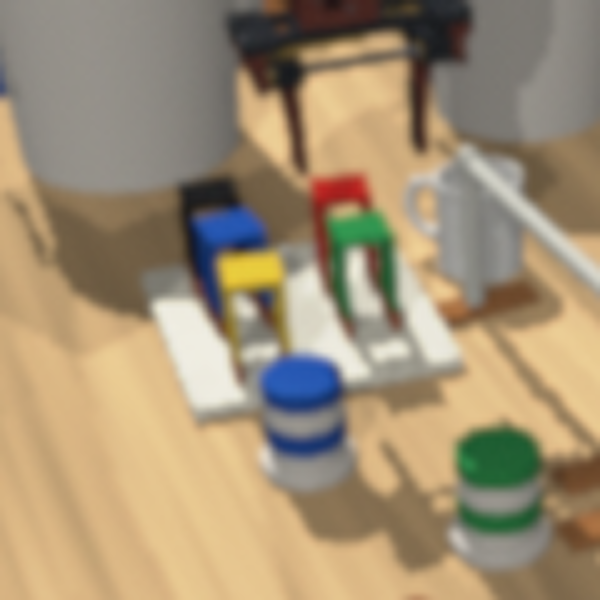

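Request:
drive_tool([
  [1, 0.5, -0.3, 1.5, 0, 0, -0.01],
  [1, 0, 0, 2, 0, 0, 0],
  [1, 0, 0, 2, 0, 0, 0],
  [1, 0, 0, 0.5, 0, 0, 0],
  [1, 0, 0, 0, 0, 0, 0],
  [1, 0, 0, 0, 0, 0, 0],
])

```text
t: 32.58
ee_pos: [0.5509, 0.3039, 0.1256]
tcp_rot: [2.272, 2.16, 0.026]
force: [0.9, 0.5, -0.0]
grip_width: 0.0877
```

Run:
```python
from h import *
read_camera("top"); read_camera("top")
go(.5477,.3025,.08,-3)
```

```text
t 32.68 pos [0.5513 0.3041 0.1265] q6 0.5 grip 0.0879 F [-0.84 -0.59  0.02]
shift cm [-0.22 -0.44  4.64] turn [ 0.018 -0.008  0.001] rows>= 1.1
```

Request:
drive_tool([
  [1, -0.2, -0.3, 1.5, 0.018, -0.008, 0],
  [1, 0, 0, 1.5, 0, 0, 0],
  [1, 0, 0, 1.2, 0, 0, 0],
  [1, 0, 0, 0.3, 0, 0, 0],
  [1, 0, 0, 0, 0, 0, 0],
  [1, 0, 0, 0, 0, 0, 0],
])

```text
t: 33.18
ee_pos: [0.5497, 0.3028, 0.0819]
tcp_rot: [-2.277, -2.164, -0.004]
force: [-0.7, 0.1, -0.4]
grip_width: 0.0877
```

Run:
```python
from h import *
s=read_camera("side")
cv2.imwrite("pics/b3.png",cv2.resize(s["frame"][110:230,140:260],None,fx=5,fy=5,interpolation=cv2.INTER_CUBIC))
go(.5477,.3025,.08,-3)
```

```text
t 33.23 pos [0.5498 0.3028 0.0821] q6 0.5 grip 0.0876 F [-0.31 -0.23  0.49]
shift cm [-0.04 -0.21  0.21] turn [ 0.002 -0.002  0.001] rows>= 0.1
```

View pics/b3.png

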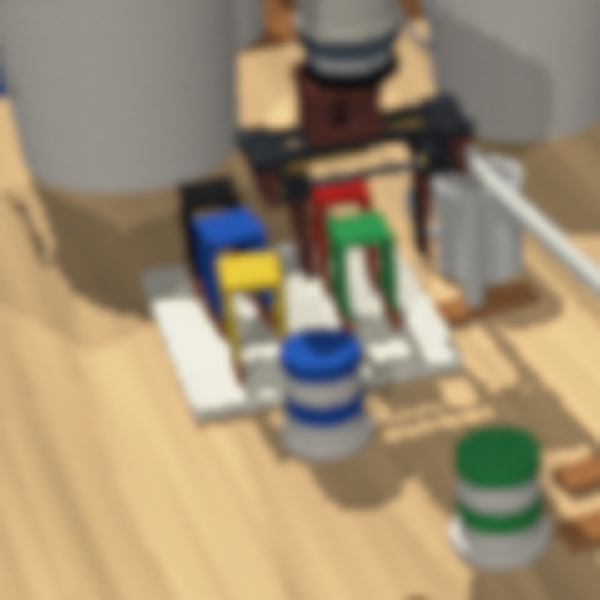

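Run:
```python
from h import *
s=read_camera("side");t=read_camera("top")
f=lambda X:((proj(s,X)-[140,110])*5).round()
print("tiptops",f((.5498-.05,.303,.068)),f((.5498+.05,.303,.068)),"tile top",f((.5477,.3025,.102)),"feet",f((.525,.3025,.012)),f((.571,.3025,.012)))
for n in("tub_blue","tile_green"):
  for r in spot_point(n,s)[:2]: print(n,r["conf"],r["pixel"],onz(s,r["pixel"],0))
  for r in spot_point(n,t)[:2]: print(n,r["conf"],r["pixel"],onz(t,r["pixel"],0))
cv2.imwrite("pics/b3t.png",cv2.resize(t["frame"][130:290,100:300],None,fx=3.5,fy=3.5,interpolation=cv2.INTER_CUBIC))
```

```text
tiptops [304. 278.] [420. 252.] tile top [358. 229.] feet [339. 331.] [391. 319.]
tub_blue 0.74 [206.4, 195.8] [0.47852188 0.18555682 0.        ]
tub_blue 0.27 [187.0, 167.3] [0.47362512 0.42919706 0.        ]
tub_blue 0.57 [201.9, 231.3] [0.47711292 0.19395309 0.        ]
tile_green 0.54 [210.6, 176.1] [0.54190606 0.31717452 0.        ]
tile_green 0.21 [274.3, 180.4] [0.76687526 0.17522964 0.        ]
tile_green 0.51 [169.0, 210.1] [0.54276201 0.3024901  0.        ]
tile_green 0.35 [155.0, 224.1] [0.49696154 0.34557286 0.        ]
```

View pics/b3t.png

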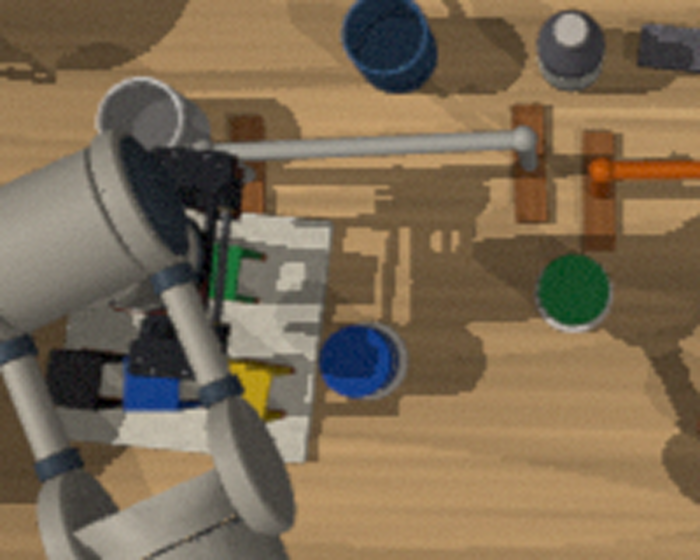

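Between the two pictures the blue tub was knocked to about (0.478, 0.19). It's still upright on the bench, just off the bat, so that's acceptable. The fingertips match their projected positions astride the green tile, so I'm closing.

Request:
drive_tool([
  [1, 0, -0.15, 0.2, 0, 0, 0],
  [1, 0, 0, 0, 0, 0, 0],
  [-1, 0, 0, 0, 0, 0, 0],
  [-1, 0, 0, 0, 0, 0, 0],
  [-1, 0, 0, 0, 0, 0, 0],
  [-1, 0, 0, 0, 0, 0, 0],
  [-1, 0, 0, 0, 0, 0, 0],
  [-1, 0, 0, 0, 0, 0, 0],
  [-1, 0, 0, 0, 0, 0, 0],
])

```text
t: 34.28
ee_pos: [0.5488, 0.3033, 0.0817]
tcp_rot: [2.277, 2.164, 0.009]
force: [0.9, 0.5, -0.2]
grip_width: 0.0466
```

Request:
drive_tool([
  [-1, 0, 0, -1, 0, 0, 0],
  [-1, 0, 0, -2, 0, 0, 0],
  [-1, 0, 0, -3, 0, 0, 0],
  [-1, 0, 0, -3.5, 0, 0, 0],
  [-1, 0, 0, -3.5, 0, 0, 0],
  [-1, 0, 0, -2, 0, 0, 0],
  [-1, 0, 0, 0, 0, 0, 0],
  [-1, 0, 0, 0, 0, 0, 0],
])

```text
t: 34.95
ee_pos: [0.546, 0.3018, 0.2372]
tcp_rot: [-2.276, -2.163, 0.003]
force: [-0.1, 0.1, -2.3]
grip_width: 0.0469
```

Run:
```python
from h import *
weigh(6)
s=read_camera("side")
cv2.imwrite("pics/b4.png",cv2.resize(s["frame"][70:220,140:290],None,fx=4,fy=4,interpolation=cv2.INTER_CUBIC))
go(.6491,.20,.22,3.2)
```

```text
F mean [ 0.35  -0.235 -1.08 ] sem [0.16  0.142 0.35 ] effort [-6.0000e-03 -4.8543e+01 -4.1623e+01  7.4000e-02  2.5000e-02  0.0000e+00] q [4.4990e-01 1.6030e-01 1.1610e+00 8.0000e-04 1.8283e+00 5.0110e-01] z [0.5451 0.3013 0.2337] grip 0.0465807901004161
t 35.3 pos [0.5452 0.3014 0.234 ] q6 0.5 grip 0.0467 F [ 0.39 -0.56 -1.19]
shift cm [-9.59 10.9   1.35] turn [-0.007  0.002 -0.107] rows>= 3.5
```

View pics/b4.png

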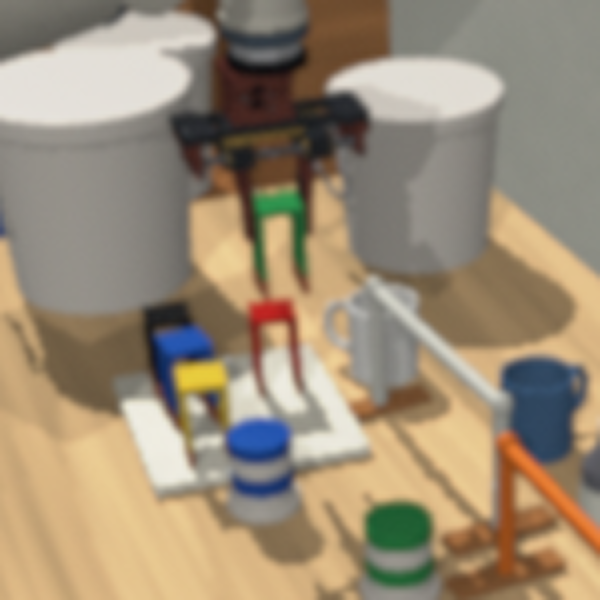

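Green is held clear. Before hanging it, I'll cross-check the rail ends between the two cameras.

Run:
```python
from h import *
np.set_printoptions(precision=4,suppress=True)
s=read_camera("side");t=read_camera("top")
def w(p,f,o): return ((p[0]+.5)/f-.5+o[0],(p[1]+.5)/f-.5+o[1])
A=[w(p,5,(130,150)) for p in((140,117),(598,100))]; B=[w(p,5,(260,160)) for p in((58,92),(522,87))]
As=[w(p,4,(140,70)) for p in((372,285),(503,405))]; Bs=[w(p,3,(160,130)) for p in((320,155),(443,280))]
for n,a,b in(("w+",A[0],As[0]),("w-",A[1],As[1]),("o+",B[0],Bs[0]),("o-",B[1],Bs[1])):
    print(n,tri(t,a,s,b),"side pred",proj(s,onz(t,a,.14)),np.array(b),"side at .14",onz(s,b,.14))
cv2.imwrite("pics/b5.png",cv2.resize(s["frame"][120:230,210:330],None,fx=5,fy=5,interpolation=cv2.INTER_CUBIC))
```

```text
w+ (array([0.64  , 0.3005, 0.1495]), np.float64(0.0007591993150923608)) side pred [232.9594 142.6205] [232.625 140.875] side at .14 [0.6464 0.3182 0.14  ]
w- (array([0.658 , 0.0404, 0.1447]), np.float64(0.005002949872639013)) side pred [264.1356 172.0767] [265.375 170.875] side at .14 [0.664  0.0472 0.14  ]
o+ (array([ 0.6338, -0.0218,  0.143 ]), np.float64(0.0015833591710679945)) side pred [265.984  182.1004] [266.3333 181.3333] side at .14 [ 0.6367 -0.0176  0.14  ]
o- (array([ 0.6417, -0.2835,  0.1446]), np.float64(0.0024702915885924364)) side pred [306.817  224.5129] [307.3333 223.    ] side at .14 [ 0.6463 -0.2785  0.14  ]
```

View pics/b5.png

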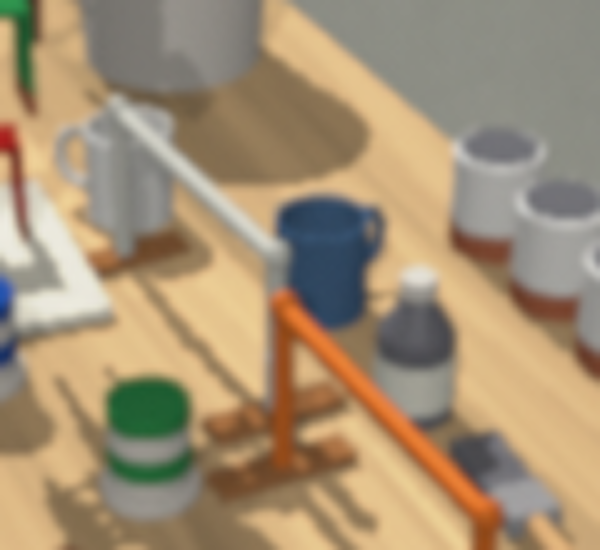

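Request:
drive_tool([
  [-1, 0, 0, -0.3, -0.007, 0, -0.1],
  [-1, -2, 2.2, 0, 0, 0, 0],
  [-1, -3, 2.5, 0, 0, 0, 0],
  [-1, -2.5, 2.5, 0, 0, 0, 0],
  [-1, -1.5, 1.5, 0, 0, 0, 0],
  [-1, -0.5, 0.5, 0, 0, 0, 0],
  [-1, 0, 0, 0, 0, 0, 0],
  [-1, 0, 0, 0, 0, 0, 0],
  [-1, 0, 0, 0, 0, 0, 0],
])

```text
t: 36.15
ee_pos: [0.6435, 0.2106, 0.2334]
tcp_rot: [-2.153, -2.284, 0.009]
force: [0.3, -0.8, -1.6]
grip_width: 0.0466
```

Run:
```python
from h import *
read_camera("top");read_camera("top")
go(.6475,.20,.235,3.5)
```

```text
t 36.25 pos [0.6433 0.2111 0.2338] q6 0.21 grip 0.0464 F [-1.14 -0.49 -1.06]
shift cm [-1.13  0.36 -0.12] turn [-0.005  0.002 -0.001] rows>= 0.3
```

Request:
drive_tool([
  [-1, -0.8, 0.3, 0, -0.005, 0, 0],
  [-1, 0, 0, 0, 0, 0, 0],
  [-1, 0, 0, 0, 0, 0, 0],
  [-1, 0, 0, 0, 0, 0, 0],
])

```text
t: 36.58
ee_pos: [0.6452, 0.2055, 0.2352]
tcp_rot: [2.148, 2.29, 0.001]
force: [0.5, -0.8, -0.3]
grip_width: 0.0466
```

Run:
```python
from h import *
s=read_camera("side");t=read_camera("top")
go(.6475,.20,.235,3.5)
cv2.imwrite("pics/b6.png",cv2.resize(s["frame"][90:200,190:310],None,fx=5,fy=5,interpolation=cv2.INTER_CUBIC))
```

```text
t 36.68 pos [0.6453 0.2055 0.2352] q6 0.19 grip 0.0466 F [ 0.06 -0.39 -1.11]
shift cm [-0.57  0.19  0.02] turn [0.002 0.001 0.003] rows>= 0.1
```

View pics/b6.png

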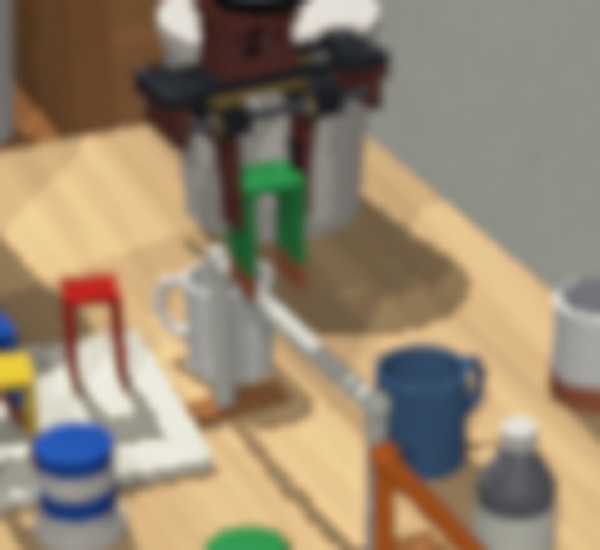

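Request:
drive_tool([
  [-1, 0, 0.2, 0.5, 0, 0, 0],
  [-1, 0, 0, 1, 0, 0, 0],
  [-1, 0, 0, 1, 0, 0, 0],
  [-1, 0, 0, 0.5, 0, 0, 0],
  [-1, 0, 0, 0, 0, 0, 0],
  [-1, 0, 0, 0, 0, 0, 0],
])

```text
t: 37.18
ee_pos: [0.647, 0.2058, 0.2002]
tcp_rot: [2.148, 2.292, -0.002]
force: [1.9, -0.3, -0.8]
grip_width: 0.0465
```

Run:
```python
from h import *
s=read_camera("side");t=read_camera("top")
go(.6472,.2055,.137,3.5)
cv2.imwrite("pics/b7.png",cv2.resize(s["frame"][90:200,190:310],None,fx=5,fy=5,interpolation=cv2.INTER_CUBIC))
```

```text
t 37.28 pos [0.6472 0.2058 0.2007] q6 0.19 grip 0.0464 F [ 0.22  0.36 -1.61]
shift cm [-0.02  0.    6.37] turn [-0.     0.001  0.003] rows>= 1.5
```

View pics/b7.png

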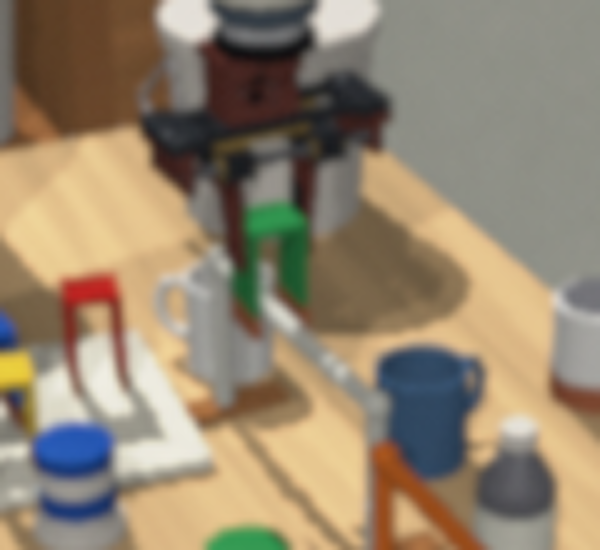

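The bar passes between the tile's legs. Lower away.

Request:
drive_tool([
  [-1, 0, 0, 1, 0, 0, 0],
  [-1, 0, 0, 1.5, 0, 0, 0],
  [-1, 0, 0, 1.5, 0, 0, 0],
  [-1, 0, 0, 1, 0, 0, 0],
  [-1, 0, 0, 0.6, 0, 0, 0],
  [-1, 0, 0, 0.3, 0, 0, 0],
  [-1, 0, 0, 0, 0, 0, 0],
  [-1, 0, 0, 0, 0, 0, 0],
])

```text
t: 37.95
ee_pos: [0.6483, 0.206, 0.1402]
tcp_rot: [2.146, 2.289, 0.005]
force: [0.9, 0.3, -0.9]
grip_width: 0.0466
```

Run:
```python
from h import *
weigh(6)
go(.6472,.2055,.135,3.5)
```

```text
F mean [-0.352 -0.162 -1.365] sem [0.283 0.087 0.11 ] effort [-1.0000e-03 -5.4483e+01 -4.1257e+01  6.8000e-02 -3.0000e-02  1.0000e-03] q [ 2.5830e-01  3.0540e-01  1.1579e+00 -1.2000e-03  1.6724e+00  1.9370e-01] z [0.6486 0.2061 0.1408] grip 0.04627417165556837
t 38.25 pos [0.6486 0.2061 0.1408] q6 0.19 grip 0.0463 F [ 0.31 -0.23 -1.14]
shift cm [-0.05 -0.14  0.58] turn [0.006 0.    0.003] rows>= 0.1
```

Request:
drive_tool([
  [-1, 0, 0, 0.4, 0, 0, 0],
  [-1, 0, 0, 0.2, 0, 0, 0],
  [-1, 0, 0, 0.1, 0, 0, 0],
  [-1, 0, 0, 0, 0, 0, 0],
  [-1, 0, 0, 0, 0, 0, 0],
])

```text
t: 38.67
ee_pos: [0.6489, 0.2061, 0.1338]
tcp_rot: [2.146, 2.288, 0.008]
force: [-0.2, 0.5, -1.5]
grip_width: 0.0463
```

Run:
```python
from h import *
weigh(6)
go(.6472,.2055,.133,3.5)
```

```text
F mean [ 0.166  0.255 -1.153] sem [0.135 0.152 0.149] effort [-0.0000e+00 -5.4656e+01 -4.1364e+01  6.8000e-02 -3.9000e-02  1.0000e-03] q [ 2.5820e-01  3.0640e-01  1.1685e+00 -1.2000e-03  1.6591e+00  1.9370e-01] z [0.649  0.2061 0.1341] grip 0.04659787428947518
t 38.97 pos [0.649  0.2061 0.1341] q6 0.19 grip 0.0466 F [ 0.65 -0.27 -0.72]
shift cm [-0.05 -0.19  0.11] turn [ 0.008 -0.     0.003] rows>= 0.1
```

Request:
drive_tool([
  [-1, 0, 0, 0.2, 0, 0, 0],
  [-1, 0, 0, 0.1, 0, 0, 0],
  [-1, 0, 0, 0, 0, 0, 0],
  [-1, 0, 0, 0, 0, 0, 0],
  [1, 0, 0, 0, 0, 0, 0],
  [1, 0, 0, 0, 0, 0, 0],
  [1, 0, 0, 0, 0, 0, 0],
  [1, 0, 0, 0, 0, 0, 0],
  [1, 0, 0, 0, 0, 0, 0],
  [1, 0, 0, 0, 0, 0, 0],
])

```text
t: 39.8
ee_pos: [0.6498, 0.2064, 0.1338]
tcp_rot: [2.144, 2.287, 0.014]
force: [-0.1, 0.3, -0.0]
grip_width: 0.083
```

Run:
```python
from h import *
s=read_camera("side");t=read_camera("top")
go(.6472,.2055,.25,3.5)
cv2.imwrite("pics/b8.png",cv2.resize(s["frame"][90:200,190:310],None,fx=5,fy=5,interpolation=cv2.INTER_CUBIC))
```

```text
t 39.9 pos [0.6497 0.2064 0.1338] q6 0.19 grip 0.0873 F [-0.87  0.92 -0.03]
shift cm [ -0.06  -0.13 -11.62] turn [ 0.011 -0.001  0.003] rows>= 2.8
```

View pics/b8.png

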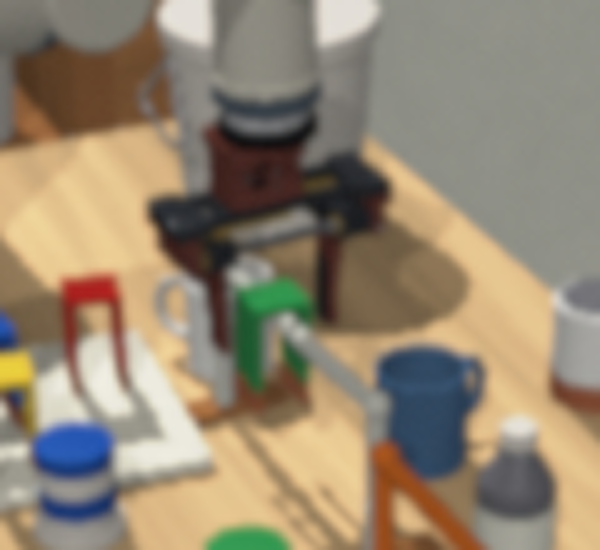

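The green tile hangs on the white rail. Up, then over to the blue tile.

Request:
drive_tool([
  [1, 0, 0, -1, 0, 0, 0],
  [1, 0, 0, -2, 0, 0, 0],
  [1, 0, 0, -3, 0, 0, 0],
  [1, 0, 0, -3, 0, 0, 0],
  [1, 0, 0, -2, 0, 0, 0],
  [1, 2, -2.5, 0, 0, 0, -0.04],
  [1, 2.5, -3.3, 0, 0, 0, 0],
  [1, 2.5, -3.3, 0, 0, 0, 0],
  [1, 2.5, -3.3, 0, 0, 0, 0],
  [1, 2.5, -3.3, 0, 0, 0, 0],
  [1, 1, -2, 0, 0, 0, 0],
  [1, 0, 0, 0, 0, 0, 0],
])

```text
t: 40.9
ee_pos: [0.4541, 0.3199, 0.2542]
tcp_rot: [2.102, 2.325, 0.022]
force: [-0.7, -0.5, 0.3]
grip_width: 0.0878
```

Run:
```python
from h import *
s=read_camera("side");t=read_camera("top")
go(.4528,.3479,.2,1)
cv2.imwrite("pics/b9.png",cv2.resize(s["frame"][90:230,160:320],None,fx=4,fy=4,interpolation=cv2.INTER_CUBIC))
```

```text
t 41.0 pos [0.4569 0.3185 0.2538] q6 0.45 grip 0.0882 F [-0.22 -0.7   0.73]
shift cm [ 2.95 -0.21  5.38] turn [ 0.016 -0.004  0.081] rows>= 1.5
```

View pics/b9.png

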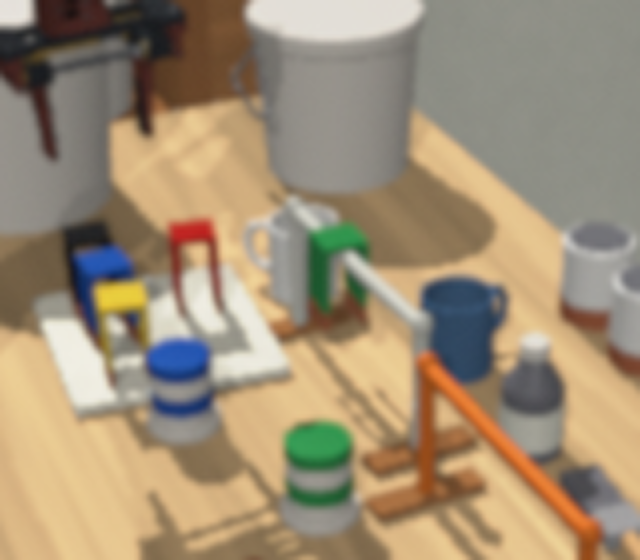

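Request:
drive_tool([
  [1, 0, 0, 0, 0.015, 0, 0.08],
  [1, 1.5, 0.1, 2, 0, 0, 0],
  [1, 1.2, 0.1, 2.5, 0, 0, 0],
  [1, 0.3, 0.1, 2, 0, 0, 0],
  [1, 0, 0, 0.5, 0, 0, 0],
  [1, 0, 0, 0, 0, 0, 0],
  [1, 0, 0, 0, 0, 0, 0],
])

```text
t: 41.58
ee_pos: [0.469, 0.3447, 0.1847]
tcp_rot: [2.215, 2.224, 0.011]
force: [-0.4, -1.0, -0.5]
grip_width: 0.0881
```

Run:
```python
from h import *
read_camera("top")
go(.4528,.3479,.082,1)
```

```text
t 41.63 pos [0.4692 0.3447 0.1851] q6 0.57 grip 0.0878 F [-0.7   0.52 -0.53]
shift cm [ 0.29 -1.71 10.3 ] turn [ 0.007 -0.004 -0.014] rows>= 2.5
```

Request:
drive_tool([
  [1, 0.3, -1.6, 1, 0.007, -0.004, -0.01],
  [1, 0, 0, 1.5, 0, 0, 0],
  [1, 0, 0, 1.5, 0, 0, 0],
  [1, 0, 0, 1, 0, 0, 0],
  [1, 0, 0, 0, 0, 0, 0],
  [1, 0, 0, 0, 0, 0, 0],
])

```text
t: 42.13
ee_pos: [0.458, 0.347, 0.1434]
tcp_rot: [2.208, 2.229, 0.021]
force: [0.1, 0.5, 0.6]
grip_width: 0.0875
```

Run:
```python
from h import *
s=read_camera("side")
go(.4528,.3479,.082,1)
cv2.imwrite("pics/c1.png",cv2.resize(s["frame"][90:230,140:300],None,fx=4,fy=4,interpolation=cv2.INTER_CUBIC))
```

```text
t 42.18 pos [0.4581 0.347  0.1435] q6 0.58 grip 0.0877 F [-0.21  0.37  0.11]
shift cm [ 0.05 -0.6   6.15] turn [ 0.012 -0.007 -0.008] rows>= 1.5
```

View pics/c1.png

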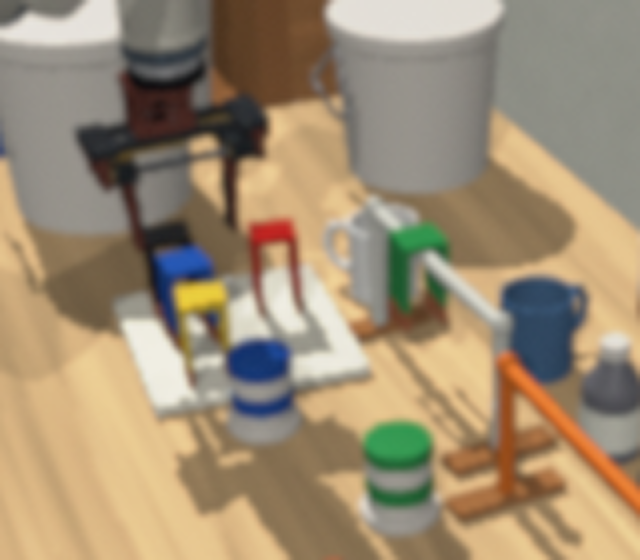

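Request:
drive_tool([
  [1, 0, -0.5, 1, 0.012, -0.007, 0],
  [1, 0, -0.1, 1.7, 0, 0, 0],
  [1, 0, 0, 1.7, 0, 0, 0],
  [1, 0, 0, 1.2, 0, 0, 0],
  [1, 0, 0, 0.5, 0, 0, 0],
  [1, 0, 0, 0, 0, 0, 0],
  [1, 0, 0, 0, 0, 0, 0],
])

```text
t: 42.77
ee_pos: [0.4535, 0.3482, 0.0842]
tcp_rot: [2.211, 2.231, 0.008]
force: [0.3, -0.5, -0.3]
grip_width: 0.0878
```

Run:
```python
from h import *
s=read_camera("side")
go(.4528,.3479,.082,1)
cv2.imwrite("pics/c2.png",cv2.resize(s["frame"][90:230,140:300],None,fx=4,fy=4,interpolation=cv2.INTER_CUBIC))
```

```text
t 42.82 pos [0.4535 0.3483 0.0844] q6 0.59 grip 0.0877 F [-0.72  0.49 -0.99]
shift cm [-0.04 -0.07  0.24] turn [ 0.004 -0.003 -0.009] rows>= 0.1
```

View pics/c2.png

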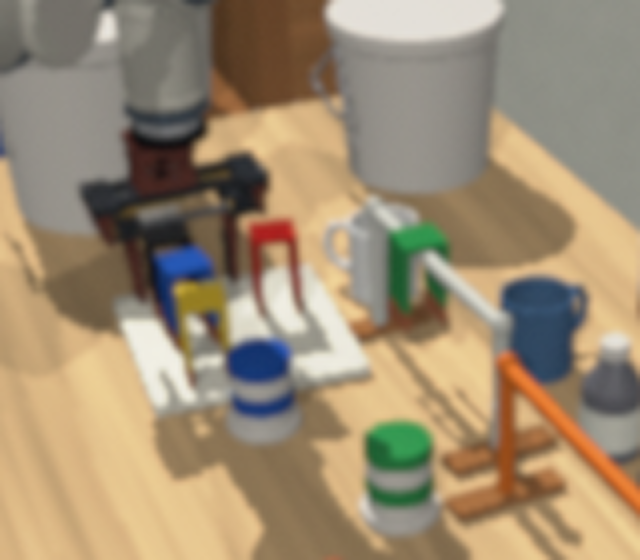

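The fingers are astride the blue tile. Close and lift.

Request:
drive_tool([
  [1, 0, 0, 0.2, 0, 0, 0],
  [1, 0, 0, 0, 0, 0, 0],
  [-1, 0, 0, 0, 0, 0, 0],
  [-1, 0, 0, 0, 0, 0, 0],
  [-1, 0, 0, 0, 0, 0, 0],
  [-1, 0, 0, 0, 0, 0, 0],
  [-1, 0, 0, 0, 0, 0, 0],
  [-1, 0, 0, 0, 0, 0, 0],
  [-1, 0, 0, 0, 0, 0, 0],
])

```text
t: 43.57
ee_pos: [0.4551, 0.3493, 0.0864]
tcp_rot: [2.21, 2.23, 0.017]
force: [0.6, 0.2, -1.6]
grip_width: 0.0462
```

Request:
drive_tool([
  [-1, 0, 0, -1, 0, 0, 0],
  [-1, 0, 0, -2, 0, 0, 0],
  [-1, 0, 0, -3, 0, 0, 0],
  [-1, 0, 0, -3.5, 0, 0, 0],
  [-1, 0, 0, -3.5, 0, 0, 0],
  [-1, 0, 0, -3, 0, 0, 0],
  [-1, 0, 0, -0.5, 0, 0, 0],
  [-1, 0, 0, 0, 0, 0, 0],
])

```text
t: 44.23
ee_pos: [0.4514, 0.3467, 0.2572]
tcp_rot: [2.211, 2.231, 0.003]
force: [0.4, 0.0, -1.8]
grip_width: 0.0461
```

Run:
```python
from h import *
s=read_camera("side");t=read_camera("top")
cv2.imwrite("pics/c3.png",cv2.resize(s["frame"][70:220,140:290],None,fx=4,fy=4,interpolation=cv2.INTER_CUBIC))
go(.6515,.125,.235,3.5)
```

```text
t 44.33 pos [0.451  0.3465 0.2551] q6 0.59 grip 0.0459 F [ 0.03  0.16 -1.82]
shift cm [-22.33  19.85   2.01] turn [-0.     0.    -0.052] rows>= 7.2
```

View pics/c3.png

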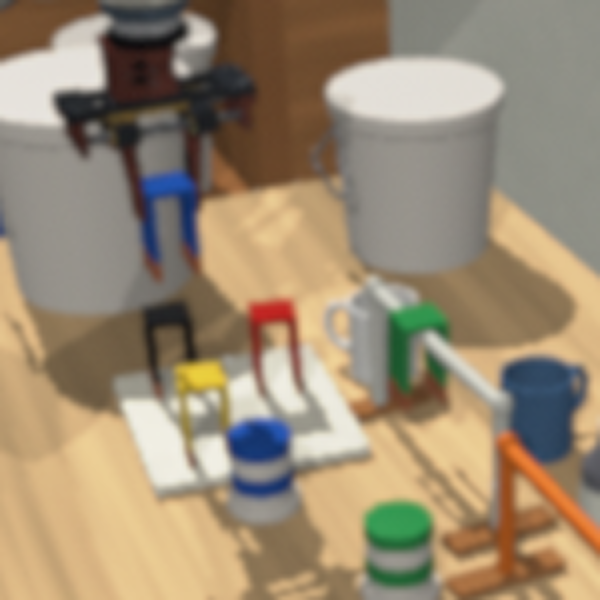

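Request:
drive_tool([
  [-1, 0, 0, 0, 0, 0, -0.05],
  [-1, -2, 1.6, 0, 0, 0, 0],
  [-1, -3.1, 2.5, 0, 0, 0, 0],
  [-1, -3.1, 2.5, 0, 0, 0, 0],
  [-1, -3.1, 2.5, 0, 0, 0, 0],
  [-1, -3.1, 2.5, 0, 0, 0, 0],
  [-1, -3.1, 2.5, 0, 0, 0, 0],
  [-1, -3, 2.4, 0, 0, 0, 0],
  [-1, -1.8, 1.5, 0, 0, 0, 0],
  [-1, -0.8, 0.7, 0, 0, 0, 0],
  [-1, 0, 0, 0, 0, 0, 0],
  [-1, 0, 0, 0, 0, 0, 0],
])

```text
t: 45.33
ee_pos: [0.6516, 0.1174, 0.2159]
tcp_rot: [-2.126, -2.274, 0.067]
force: [-0.7, 0.7, -1.6]
grip_width: 0.0462
```

Run:
```python
from h import *
read_camera("side");t=read_camera("top")
go(.6515,.125,.237,3.5)
```

```text
t 45.43 pos [0.6512 0.1185 0.2166] q6 0.06 grip 0.0463 F [ 0.35  0.4  -0.84]
shift cm [ 0.63 -0.03 -2.04] turn [-0.05   0.009  0.008] rows>= 0.5
```

Request:
drive_tool([
  [-1, 0, 0, -1.5, 0, 0, 0],
  [-1, 0, 0, -1, -0.05, 0.01, 0.01],
  [-1, 0.3, 0, 0, 0, 0, 0],
  [-1, 0, 0, 0, 0, 0, 0],
  [-1, 0, 0, 0, 0, 0, 0],
])

```text
t: 45.85
ee_pos: [0.6478, 0.1302, 0.2428]
tcp_rot: [-2.141, -2.296, -0.002]
force: [-0.7, 0.5, -1.7]
grip_width: 0.0457
```

Run:
```python
from h import *
s=read_camera("side");t=read_camera("top")
go(.6517,.123,.237,3.5)
cv2.imwrite("pics/c4.png",cv2.resize(s["frame"][90:200,190:310],None,fx=5,fy=5,interpolation=cv2.INTER_CUBIC))
```

```text
t 45.95 pos [0.648  0.1298 0.2421] q6 0.08 grip 0.0461 F [ 0.04 -0.91 -1.12]
shift cm [-0.71  0.32  0.51] turn [-0.002 -0.003  0.008] rows>= 0.2
```

View pics/c4.png

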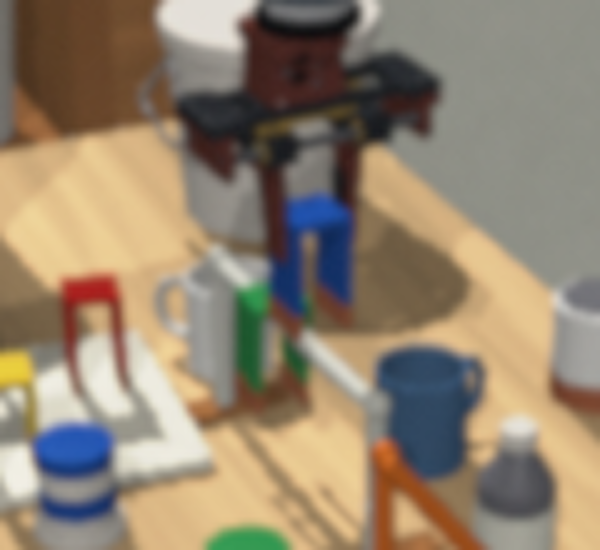

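Request:
drive_tool([
  [-1, -0.6, 0.3, 0, 0, 0, 0],
  [-1, 0, 0, 0, 0, 0, 0],
  [-1, 0, 0, 1, 0, 0, 0],
  [-1, 0, 0, 1.3, 0, 0, 0],
  [-1, 0, 0, 1, 0, 0, 0],
  [-1, 0, 0, 0.4, 0, 0, 0],
  [-1, 0, 0, 0, 0, 0, 0],
  [-1, 0, 0, 0, 0, 0, 0],
])

```text
t: 46.62
ee_pos: [0.6506, 0.1229, 0.1956]
tcp_rot: [-2.138, -2.29, 0.01]
force: [0.8, -0.9, -1.0]
grip_width: 0.0462
```

Run:
```python
from h import *
s=read_camera("side");t=read_camera("top")
go(.6517,.123,.138,3.5)
cv2.imwrite("pics/c5.png",cv2.resize(s["frame"][90:200,190:310],None,fx=5,fy=5,interpolation=cv2.INTER_CUBIC))
```

```text
t 46.72 pos [0.6508 0.123  0.1963] q6 0.07 grip 0.0463 F [ 0.12 -0.5  -0.87]
shift cm [-0.01  0.14  5.83] turn [-0.009 -0.002  0.008] rows>= 1.4
```

View pics/c5.png

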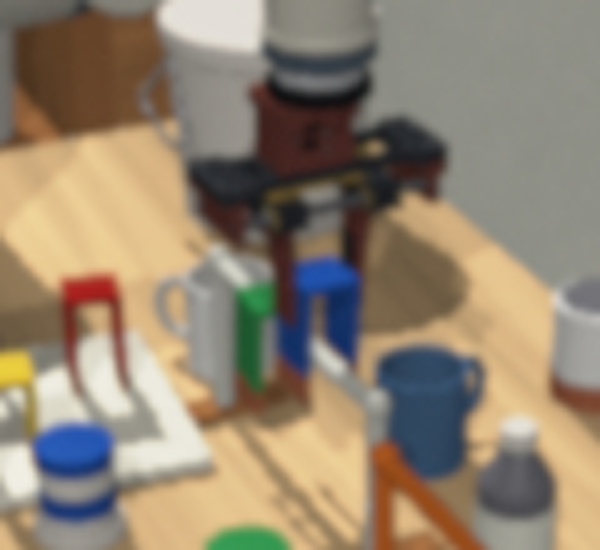

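The bar is between the legs. Lowering.

Request:
drive_tool([
  [-1, 0, 0.1, 1, -0.01, 0, 0],
  [-1, 0, 0, 1.5, 0, 0, 0],
  [-1, 0, 0, 1.5, 0, 0, 0],
  [-1, 0, 0, 0.8, 0, 0, 0],
  [-1, 0, 0, 0.4, 0, 0, 0],
  [-1, 0, 0, 0.2, 0, 0, 0],
  [-1, 0, 0, 0, 0, 0, 0],
  [-1, 0, 0, 0, 0, 0, 0],
])

```text
t: 47.38
ee_pos: [0.6544, 0.1238, 0.1475]
tcp_rot: [2.139, 2.292, 0.016]
force: [-0.6, -0.2, -1.1]
grip_width: 0.0461
```

Run:
```python
from h import *
weigh(6)
go(.6517,.123,.138,3.5)
```

```text
F mean [ 0.381 -0.107 -1.539] sem [0.235 0.119 0.132] effort [ 1.0000e-03 -5.2531e+01 -4.1311e+01  8.3000e-02 -5.2000e-02  1.0000e-03] q [0.1349 0.2586 1.2019 0.0018 1.6691 0.0662] z [0.6544 0.1237 0.1473] grip 0.04646890898942539
t 47.68 pos [0.6544 0.1237 0.1473] q6 0.07 grip 0.0465 F [ 0.09 -0.2  -1.56]
shift cm [-0.06 -0.28  0.93] turn [ 0.012 -0.003  0.008] rows>= 0.2
```

Request:
drive_tool([
  [-1, 0, -0.2, 0.5, 0.01, 0, 0],
  [-1, 0, 0, 0.3, 0, 0, 0],
  [-1, 0, 0, 0.15, 0, 0, 0],
  [-1, 0, 0, 0, 0, 0, 0],
  [-1, 0, 0, 0, 0, 0, 0],
])

```text
t: 48.1
ee_pos: [0.6527, 0.1237, 0.1382]
tcp_rot: [-2.143, -2.297, -0.006]
force: [0.2, 0.3, -0.4]
grip_width: 0.0455
```

Run:
```python
from h import *
weigh(6)
go(.6517,.123,.138,3.5)
```

```text
F mean [-0.136 -0.003 -0.201] sem [0.181 0.161 0.158] effort [-3.7000e-02 -5.2075e+01 -4.0767e+01  5.4000e-02 -6.7000e-02  4.0000e-03] q [0.1348 0.264  1.2118 0.0026 1.6629 0.0661] z [0.6527 0.1237 0.1381] grip 0.04607437879960841
t 48.4 pos [0.6527 0.1237 0.1381] q6 0.07 grip 0.0461 F [-0.91  0.53 -0.09]
shift cm [-0.07 -0.1   0.01] turn [ 0.003 -0.003  0.008] rows>= 0.1
```

The bar now carries the load. Release and rise.

Request:
drive_tool([
  [1, 0, 0, 0, 0, 0, 0],
  [1, 0, 0, 0, 0, 0, 0],
  [1, 0, 0, 0, 0, 0, 0],
  [1, 0, 0, 0, 0, 0, 0],
  [1, 0, 0, 0, 0, 0, 0],
  [1, 0, 0, 0, 0, 0, 0],
  [1, 0, 0, 0, 0, 0, 0],
  [1, 0, 0, -1, 0, 0, 0],
  [1, 0, 0, -2, 0, 0, 0],
  [1, 0, 0, -3, 0, 0, 0],
  [1, 0, 0, -3, 0, 0, 0],
  [1, 0, 0, -2, 0, 0, 0],
])

```text
t: 49.4
ee_pos: [0.6499, 0.123, 0.2463]
tcp_rot: [-2.138, -2.291, 0.01]
force: [0.6, -0.2, 0.3]
grip_width: 0.0879
```

Request:
drive_tool([
  [1, 2, -1.4, 0, 0, 0, 0],
  [1, 3.1, -2.2, 0, 0, 0, 0],
  [1, 3.1, -2.2, 0, 0, 0, 0],
  [1, 3.1, -2.2, 0, 0, 0, 0],
  [1, 3.1, -2.2, 0, 0, 0, 0.02],
  [1, 3.1, -2.2, 0, 0, 0, 0.02],
  [1, 3.1, -2.2, 0, 0, 0, 0.02],
  [1, 3.1, -2, 0, 0, 0, 0.02],
  [1, 2, -1, 0, 0, 0, 0],
  [1, 0, 0, 0, 0, 0, 0],
  [1, 0, 0, 0, 0, 0, 0],
])

```text
t: 50.32
ee_pos: [0.4565, 0.3799, 0.2666]
tcp_rot: [2.242, 2.198, 0.024]
force: [-0.5, -1.4, 0.7]
grip_width: 0.0876
```

Run:
```python
from h import *
s=read_camera("side");t=read_camera("top")
go(.4546,.4134,.2,-2)
cv2.imwrite("pics/c6.png",cv2.resize(s["frame"][90:230,160:320],None,fx=4,fy=4,interpolation=cv2.INTER_CUBIC))
```

```text
t 50.42 pos [0.4574 0.3789 0.2664] q6 0.66 grip 0.0878 F [0.7  0.38 0.76]
shift cm [ 3.38 -0.43  6.67] turn [ 0.012 -0.01   0.013] rows>= 1.8
```

View pics/c6.png

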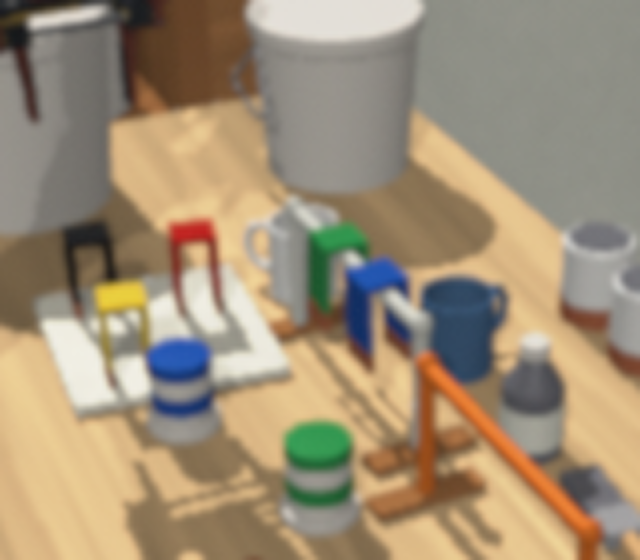

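Request:
drive_tool([
  [1, 1.7, -0.2, 1, 0.01, -0.01, 0.01],
  [1, 1.3, -0.1, 2, 0, 0, 0],
  [1, 0.3, 0, 2.5, 0, 0, 0],
  [1, 0, 0, 1.5, 0, 0, 0],
  [1, 0, 0, 0.5, 0, 0, 0],
  [1, 0, 0, 0, 0, 0, 0],
  [1, 0, 0, 0, 0, 0, 0],
])

```text
t: 51.0
ee_pos: [0.464, 0.404, 0.192]
tcp_rot: [2.27, 2.164, 0.006]
force: [0.5, 0.1, 0.5]
grip_width: 0.0879
```

Run:
```python
from h import *
s=read_camera("side");t=read_camera("top")
go(.4546,.4134,.082,-2)
cv2.imwrite("pics/d1.png",cv2.resize(s["frame"][80:220,140:300],None,fx=4,fy=4,interpolation=cv2.INTER_CUBIC))
```

```text
t 51.1 pos [0.464  0.4045 0.1929] q6 0.71 grip 0.0879 F [-0.56  0.68  0.45]
shift cm [ 0.84 -1.07 11.09] turn [ 0.008 -0.    -0.012] rows>= 2.7
```

View pics/d1.png

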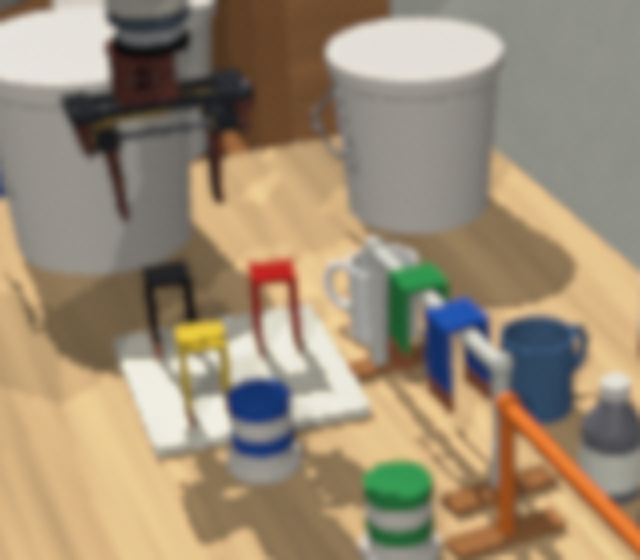

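Request:
drive_tool([
  [1, 0.8, -1, 1, 0.008, 0, -0.012],
  [1, 0, 0, 1.5, 0, 0, 0],
  [1, 0, 0, 1.8, 0, 0, 0],
  [1, 0, 0, 1, 0, 0, 0],
  [1, 0, 0, 0, 0, 0, 0],
  [1, 0, 0, 0, 0, 0, 0],
])

```text
t: 51.6
ee_pos: [0.454, 0.4165, 0.1434]
tcp_rot: [-2.256, -2.183, -0.015]
force: [-0.6, -0.2, 0.1]
grip_width: 0.0881
```

Run:
```python
from h import *
s=read_camera("side")
go(.4546,.4134,.082,-2)
```

```text
t 51.65 pos [0.454  0.4165 0.1435] q6 0.72 grip 0.0875 F [ 0.36  0.26 -1.13]
shift cm [-0.36  0.03  6.14] turn [ 0.005 -0.008  0.002] rows>= 1.5
```

Request:
drive_tool([
  [1, -0.3, 0, 1, 0.005, -0.008, 0],
  [1, 0, 0, 1.8, 0, 0, 0],
  [1, 0, 0, 1.7, 0, 0, 0],
  [1, 0, 0, 1.2, 0, 0, 0],
  [1, 0, 0, 0.5, 0, 0, 0],
  [1, 0, 0, 0, 0, 0, 0],
  [1, 0, 0, 0, 0, 0, 0],
])

```text
t: 52.23
ee_pos: [0.4558, 0.4147, 0.083]
tcp_rot: [2.256, 2.185, 0.01]
force: [0.4, 0.5, 0.3]
grip_width: 0.0877
```

Run:
```python
from h import *
s=read_camera("side")
go(.4546,.4134,.082,-2)
cv2.imwrite("pics/d2.png",cv2.resize(s["frame"][100:220,140:280],None,fx=5,fy=5,interpolation=cv2.INTER_CUBIC))
```

```text
t 52.28 pos [0.4559 0.4148 0.0832] q6 0.72 grip 0.0878 F [ 0.37 -0.41 -0.71]
shift cm [-0.14 -0.13  0.12] turn [ 0.006 -0.004  0.003] rows>= 0.1
```

View pics/d2.png

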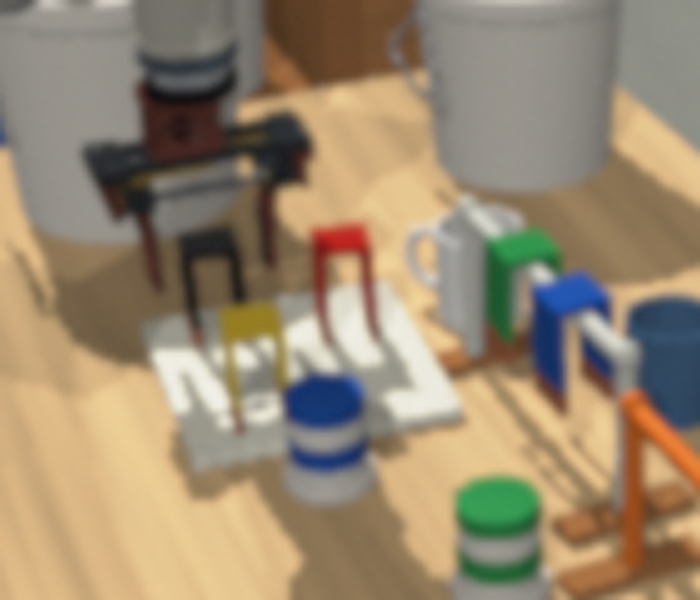

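Request:
drive_tool([
  [1, 0, 0, 0.1, 0, 0, 0],
  [-1, 0, 0, 0, 0, 0, 0],
  [-1, 0, 0, 0, 0, 0, 0],
  [-1, 0, 0, 0, 0, 0, 0],
  [-1, 0, 0, 0, 0, 0, 0],
  [-1, 0, 0, 0, 0, 0, 0],
  [-1, 0, 0, 0, 0, 0, 0],
  [-1, 0, 0, 0, 0, 0, 0],
])

```text
t: 52.95
ee_pos: [0.4574, 0.416, 0.0866]
tcp_rot: [2.256, 2.184, 0.021]
force: [0.4, 0.3, -1.1]
grip_width: 0.0469
```

Request:
drive_tool([
  [-1, 0, 0, -1, 0, 0, 0],
  [-1, 0, 0, -2, 0, 0, 0],
  [-1, 0, 0, -3, 0, 0, 0],
  [-1, 0, 0, -3.5, 0, 0, 0],
  [-1, 0, 0, -3.5, 0, 0, 0],
  [-1, 0, 0, -3.5, 0, 0, 0],
  [-1, 0, 0, -2, 0, 0, 0],
  [-1, 0, 0, -1, 0, 0, 0],
  [-1, 0, 0, 0, 0, 0, 0],
  [-1, 0, 0, 0, 0, 0, 0],
])

```text
t: 53.78
ee_pos: [0.4533, 0.4127, 0.2916]
tcp_rot: [2.256, 2.184, 0.011]
force: [0.1, 0.3, -1.4]
grip_width: 0.0465
```

Run:
```python
from h import *
s=read_camera("side");t=read_camera("top")
cv2.imwrite("pics/d3.png",cv2.resize(s["frame"][50:220,140:300],None,fx=3.5,fy=3.5,interpolation=cv2.INTER_CUBIC))
go(.637,-.15,.27,1.6)
```

```text
t 53.88 pos [0.4531 0.4125 0.2904] q6 0.72 grip 0.0467 F [ 0.76 -0.12 -1.38]
shift cm [-55.63  20.19   1.97] turn [ 0.005 -0.003 -0.06 ] rows>= 14.2
```

View pics/d3.png

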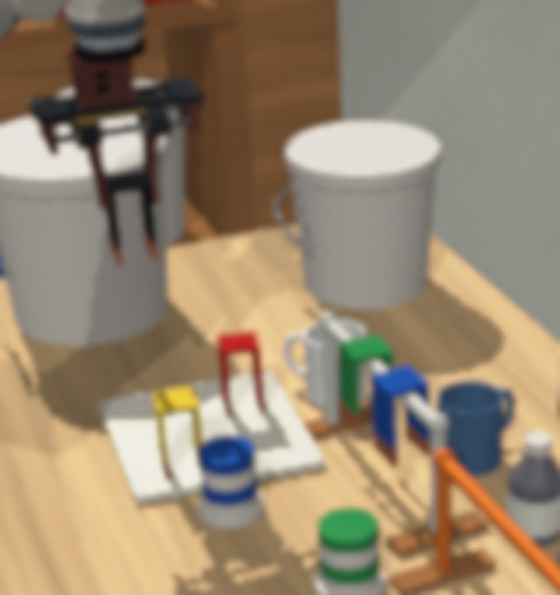

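The black tile is held. Carrying it to the orange rail.

Request:
drive_tool([
  [-1, 0, 0, 0, 0, 0, -0.06],
  [-1, -2, 0.6, 0, 0, 0, 0],
  [-1, -3.5, 1, 0, 0, 0, 0],
  [-1, -3.8, 1.1, 0, 0, 0, 0],
  [-1, -3.8, 1.1, 0, 0, 0, 0],
  [-1, -3.8, 1.1, 0, 0, 0, 0],
  [-1, -3.8, 1.1, 0, 0, 0, 0],
  [-1, -3.8, 1.1, 0, 0, 0, 0],
  [-1, -3.8, 1.1, 0, 0, 0, 0],
  [-1, -3.8, 1.1, 0, 0, 0, 0],
  [-1, -3, 1.1, 0, 0, 0, 0],
  [-1, -1, 0.4, 0, 0, 0, 0],
])

```text
t: 54.88
ee_pos: [0.5702, 0.042, 0.2628]
tcp_rot: [-2.163, -2.254, 0.048]
force: [0.6, -0.1, -2.1]
grip_width: 0.0463
```

Run:
```python
from h import *
read_camera("top"); read_camera("top")
go(.637,-.15,.27,1.6)
```

```text
t 54.98 pos [0.5698 0.0441 0.2627] q6 -0.02 grip 0.0467 F [ 0.18 -0.23 -1.41]
shift cm [-19.68   5.88  -0.79] turn [-0.035  0.007  0.014] rows>= 4.9
```

Request:
drive_tool([
  [-1, -2, 0.7, -0.5, -0.035, 0.007, 0.014],
  [-1, -3, 1, -0.5, 0, 0, 0],
  [-1, -3.5, 1, -0.2, 0, 0, 0],
  [-1, -3.5, 1, -0.2, 0, 0, 0],
  [-1, -3.2, 0.9, 0, 0, 0, 0],
  [-1, -2.5, 0.7, 0, 0, 0, 0],
  [-1, -1, 0.4, 0, 0, 0, 0],
  [-1, 0, 0, 0, 0, 0, 0],
  [-1, 0, 0, 0, 0, 0, 0],
])

```text
t: 55.73
ee_pos: [0.6338, -0.1312, 0.2678]
tcp_rot: [-2.16, -2.259, 0.001]
force: [0.0, -0.7, -0.8]
grip_width: 0.047
```

Run:
```python
from h import *
s=read_camera("side");read_camera("top")
go(.637,-.15,.24,1.6)
cv2.imwrite("pics/d4.png",cv2.resize(s["frame"][110:260,210:350],None,fx=4,fy=4,interpolation=cv2.INTER_CUBIC))
```

```text
t 55.83 pos [ 0.6337 -0.1305  0.2681] q6 -0.3 grip 0.0465 F [-0.52  0.72 -0.7 ]
shift cm [-1.99  0.27  2.79] turn [-0.011 -0.011  0.018] rows>= 0.8
```

View pics/d4.png

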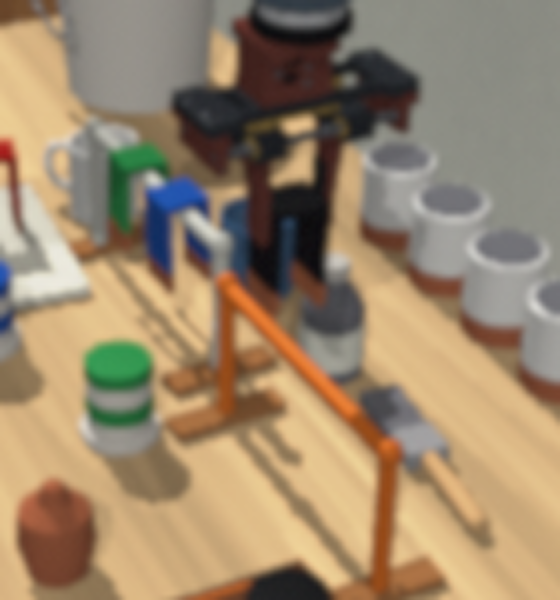

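Request:
drive_tool([
  [-1, -1.4, 0.3, 1, -0.011, -0.011, 0.015],
  [-1, 0, 0, 1.5, 0, 0, 0],
  [-1, 0, 0, 0.5, 0, 0, 0],
  [-1, 0, 0, 0, 0, 0, 0],
  [-1, 0, 0, 0, 0, 0, 0],
])

```text
t: 56.25
ee_pos: [0.6371, -0.1354, 0.2403]
tcp_rot: [2.174, 2.264, 0.005]
force: [-0.7, 0.5, -0.4]
grip_width: 0.0463
```

Run:
```python
from h import *
s=read_camera("side");read_camera("top")
go(.637,-.147,.20,1.6)
cv2.imwrite("pics/d5.png",cv2.resize(s["frame"][110:260,210:350],None,fx=4,fy=4,interpolation=cv2.INTER_CUBIC))
```

```text
t 56.35 pos [ 0.6374 -0.1358  0.2409] q6 -0.3 grip 0.0465 F [ 0.5  -0.37 -1.99]
shift cm [-1.11 -0.1   4.09] turn [0.005 0.    0.012] rows>= 1.0
```

View pics/d5.png

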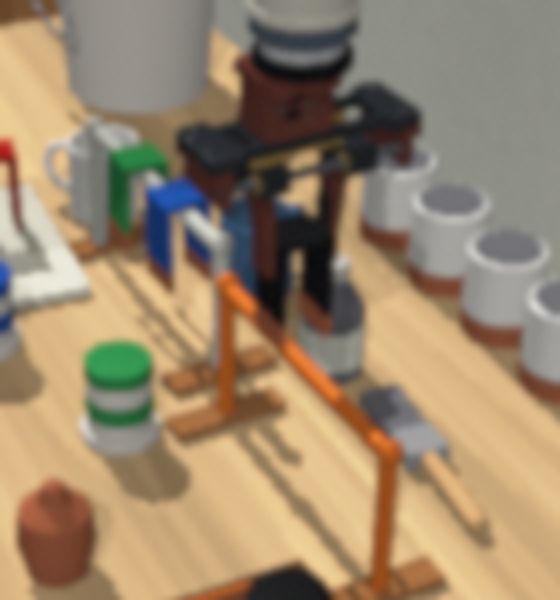

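Request:
drive_tool([
  [-1, 0, -0.1, 1, 0.005, 0, 0.01],
  [-1, 0, 0, 1.5, 0, 0, 0],
  [-1, 0, 0, 1.2, 0, 0, 0],
  [-1, 0, 0, 0.5, 0, 0, 0],
  [-1, 0, 0, 0, 0, 0, 0],
  [-1, 0, 0, 0, 0, 0, 0],
])

```text
t: 56.85
ee_pos: [0.6369, -0.1353, 0.1985]
tcp_rot: [2.187, 2.251, 0.002]
force: [0.1, 0.5, -0.7]
grip_width: 0.0464
```

Run:
```python
from h import *
s=read_camera("side");read_camera("top")
go(.6368,-.136,.139,1.6)
cv2.imwrite("pics/d6.png",cv2.resize(s["frame"][130:230,240:340],None,fx=6,fy=6,interpolation=cv2.INTER_CUBIC))
```

```text
t 56.95 pos [ 0.6371 -0.1354  0.199 ] q6 -0.29 grip 0.0464 F [ 0.14 -0.02 -1.19]
shift cm [-0.05 -0.06  6.  ] turn [0.004 0.001 0.001] rows>= 1.4
```

View pics/d6.png

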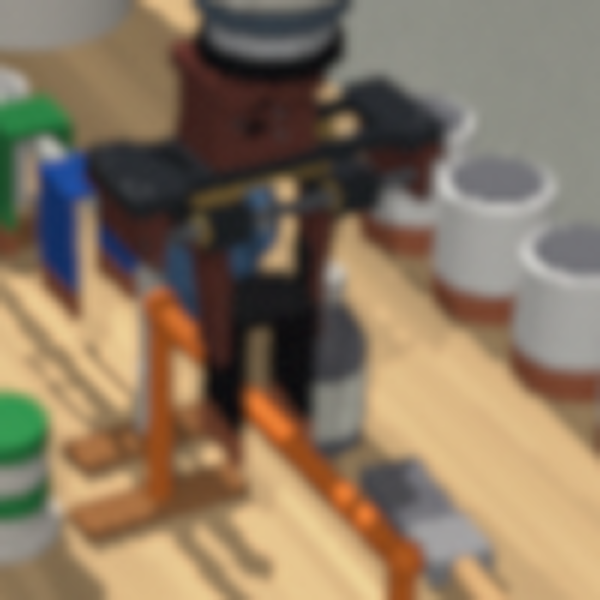

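The orange bar passes between the black tile's legs. Lowering.

Request:
drive_tool([
  [-1, 0, 0, 1, 0, 0, 0],
  [-1, 0, 0, 1.5, 0, 0, 0],
  [-1, 0, 0, 1.5, 0, 0, 0],
  [-1, 0, 0, 0.8, 0, 0, 0],
  [-1, 0, 0, 0.4, 0, 0, 0],
  [-1, 0, 0, 0.2, 0, 0, 0],
  [-1, 0, 0, 0, 0, 0, 0],
  [-1, 0, 0, 0, 0, 0, 0],
])

```text
t: 57.62
ee_pos: [0.639, -0.1362, 0.1453]
tcp_rot: [2.183, 2.245, 0.008]
force: [0.1, -0.1, -0.6]
grip_width: 0.0467
```

Run:
```python
from h import *
weigh(6)
go(.6368,-.136,.138,1.6)
```

```text
F mean [ 0.058 -0.032 -1.179] sem [0.148 0.144 0.132] effort [-3.0000e-03 -5.1064e+01 -4.1252e+01  6.3000e-02 -2.6000e-02  1.0000e-03] q [-2.6190e-01  2.2530e-01  1.2435e+00 -3.0000e-04  1.6612e+00 -2.9010e-01] z [ 0.6391 -0.1362  0.1455] grip 0.04617845636115594
t 57.92 pos [ 0.6391 -0.1362  0.1455] q6 -0.29 grip 0.0462 F [-0.14 -0.08 -0.99]
shift cm [ 0.03 -0.24  0.75] turn [0.011 0.004 0.   ] rows>= 0.2
```

Request:
drive_tool([
  [-1, 0, -0.2, 0.4, 0.01, 0, 0],
  [-1, 0, 0, 0.3, 0, 0, 0],
  [-1, 0, 0, 0.15, 0, 0, 0],
  [-1, 0, 0, 0, 0, 0, 0],
  [-1, 0, 0, 0, 0, 0, 0],
])

```text
t: 58.33
ee_pos: [0.6376, -0.1365, 0.1387]
tcp_rot: [2.186, 2.248, -0.001]
force: [-0.8, 0.0, -0.8]
grip_width: 0.0462
```

Run:
```python
from h import *
weigh(6)
go(.6368,-.136,.137,1.6)
```

```text
F mean [-0.152  0.272  0.077] sem [0.27  0.233 0.128] effort [ 1.9000e-02 -5.0602e+01 -4.0723e+01  3.8000e-02 -4.5000e-02  4.0000e-03] q [-0.2612  0.2297  1.2507 -0.0034  1.6569 -0.2897] z [ 0.6377 -0.1365  0.1386] grip 0.046244793296307
t 58.63 pos [ 0.6377 -0.1365  0.1386] q6 -0.29 grip 0.0462 F [-0.81  0.65  0.53]
shift cm [ 0.05 -0.08  0.16] turn [0.003 0.005 0.   ] rows>= 0.0
```

The orange bar carries the load. Release, rise, and retreat toward the robot so both cameras can see.

Request:
drive_tool([
  [1, 0, 0, 0, 0, 0, 0],
  [1, 0, 0, 0, 0, 0, 0],
  [1, 0, 0, 0, 0, 0, 0],
  [1, 0, 0, 0, 0, 0, 0],
  [1, 0, 0, 0, 0, 0, 0],
  [1, 0, 0, 0, 0, 0, 0],
  [1, 0, 0, 0, 0, 0, 0],
  [1, 0, 0, -1, 0, 0, 0],
  [1, 0, 0, -2, 0, 0, 0],
  [1, 0, 0, -3, 0, 0, 0],
  [1, 0, 0, -3, 0, 0, 0],
  [1, 0, 0, -3, 0, 0, 0],
])

```text
t: 59.63
ee_pos: [0.6344, -0.1352, 0.2544]
tcp_rot: [-2.183, -2.246, 0.014]
force: [0.9, 0.3, 0.5]
grip_width: 0.0881
```

Request:
drive_tool([
  [1, 1, -1, -2, 0, 0, 0],
  [1, 1, -3, -1, 0, 0, 0],
  [1, 1, -3.5, 0, 0, 0, 0],
  [1, 1, -3.5, 0, 0, 0, 0],
  [1, 1, -3.5, 0, 0, 0, 0],
  [1, 1, -3.5, 0, 0, 0, 0],
  [1, 1, -3.5, 0, 0, 0, 0],
  [1, 1, -2, 0, 0, 0, 0],
  [1, 0, 0, 0, 0, 0, 0],
  [1, 0, 0, 0, 0, 0, 0],
])

```text
t: 60.47
ee_pos: [0.3888, -0.0592, 0.3044]
tcp_rot: [2.18, 2.241, 0.008]
force: [0.8, 0.2, 1.2]
grip_width: 0.088
```

Run:
```python
from h import *
np.set_printoptions(precision=3,suppress=True)
s=read_camera("side");t=read_camera("top")
cv2.imwrite("pics/e1.png",cv2.resize(s["frame"][110:330,150:360],None,fx=2.7,fy=2.7,interpolation=cv2.INTER_CUBIC))
cv2.imwrite("pics/e1t.png",cv2.resize(t["frame"][120:280,100:420],None,fx=2.5,fy=2.5,interpolation=cv2.INTER_CUBIC))
go(.4,0,.3,0)
for n in("tub_blue","tub_green","tub_black"):
    for p in(s,t):
        r=spot_point(n,p)[0]; print(n,round(r["conf"],2),onz(p,r["pixel"],.012 if n=="tub_black" else 0))
```

```text
t 60.57 pos [ 0.39  -0.059  0.304] q6 -0.26 grip 0.0877 F [ 0.43 -0.34  0.43]
shift cm [5.92 1.18 0.38] turn [0.013 0.007 0.027] rows>= 1.5
tub_blue 0.95 [ 0.484  0.188 -0.   ]
tub_blue 0.61 [0.478 0.185 0.   ]
tub_green 0.81 [0.53  0.001 0.   ]
tub_green 0.82 [0.537 0.007 0.   ]
tub_black 0.89 [ 0.529 -0.341  0.012]
tub_black 0.58 [ 0.526 -0.346  0.012]
```

View pics/e1.png

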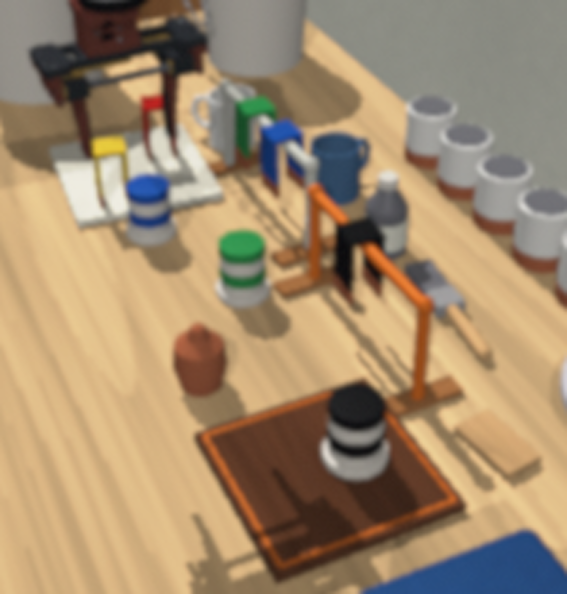

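View pics/e1t.png

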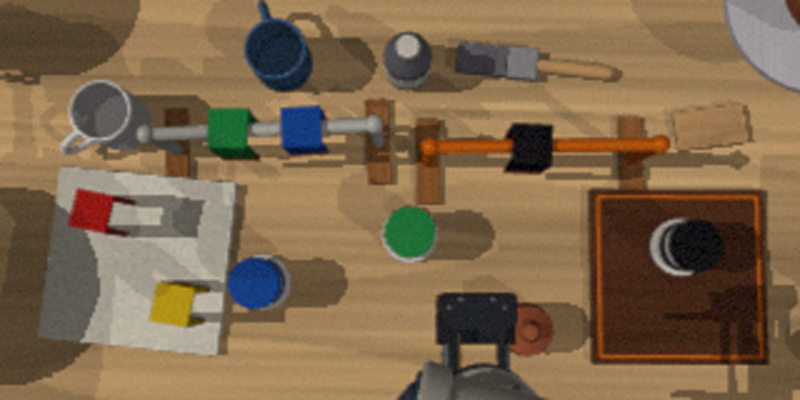

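All three tiles hang: green and blue on white, black on orange. The black tub is on the board. The blue tub stands near the bat edge, so I'll check that its foot is clear.

Run:
```python
from h import *
np.set_printoptions(precision=3,suppress=True)
s=read_camera("side");t=read_camera("top")
w=lambda p,f,o:((p[0]+.5)/f-.5+o[0],(p[1]+.5)/f-.5+o[1])
for q in((538,78),(493,492)): print("bat edge",onz(t,w(q,6,(105,180)),.012))
print("lid top view",onz(t,w((257,282),2.5,(100,120)),.08),"lid side",onz(s,w((149,190),2.7,(150,110)),.08))
cv2.imwrite("pics/e2.png",cv2.resize(s["frame"][160:220,170:250],None,fx=8,fy=8,interpolation=cv2.INTER_CUBIC))
cv2.imwrite("pics/e2t.png",cv2.resize(t["frame"][190:270,170:250],None,fx=7,fy=7,interpolation=cv2.INTER_CUBIC))
```

```text
bat edge [0.6   0.221 0.012]
bat edge [0.382 0.236 0.012]
lid top view [0.475 0.179 0.08 ] lid side [0.474 0.173 0.08 ]
```

View pics/e2.png

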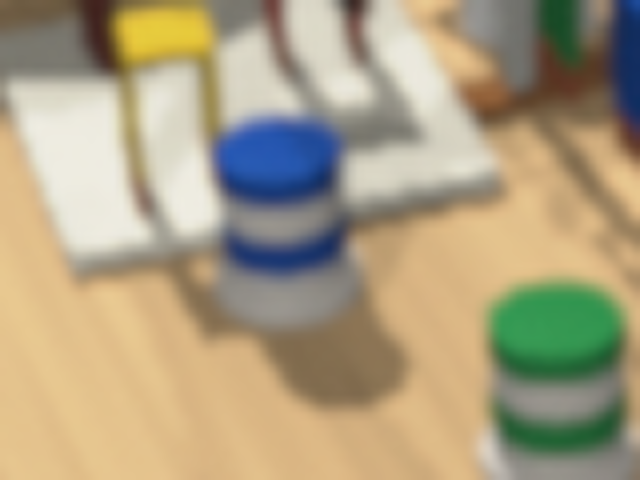

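View pics/e2t.png

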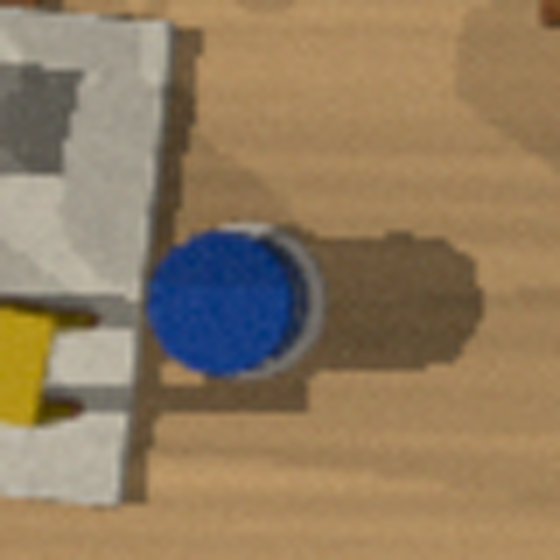

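The blue tub's foot ends at y≈0.215–0.223, short of the bat edge at y≈0.229. It's upright on the bench, with the lid-to-foot offset as expected. The arm is clear at z=0.30, so I'm handing in.

```bash
python3 -c "
from station import *
print(sign_off())"
```

```text
the job is handed in; nothing more can be done
None
```

The stock-take is done and handed in at about 61 s; the sign-off reported no verdict. Three tubs were present (blue, black and green):

| Tub | Weight | Tub is on | Its tile hangs on |
|---|---|---|---|
| Black | about 184 g | refill board, about 36 mm from centre | orange rail |
| Green | about 405 g | bench | white rail |
| Blue | about 575 g | bench | white rail |

There was no red or yellow tub, so those tiles stayed on the bat.

**Last checks:** in the final pictures from both cameras, all three tubs stand upright, the three tiles straddle their bars and the bystanders look unmoved. The arm was clear at 0.30 m height.

**Things to note:**
- **Blue tub knocked:** it was pushed about 5 cm aside mid-run. It stayed upright, and its foot measures 6–14 mm clear of the bat, so I left it there.
- **Green close to the limit:** its weight is the nearest to the 350 g line, but the reading is good to about ±10 g.
- **Blue grasp off-centre:** my first descent on the blue tub ended about 15 mm off with a light touch of about 4 N. I corrected it before gripping.
- **Measurements that disagreed:** the two cameras differed by up to about 10 mm on some raw positions, and one network reading of the white rail was about 13 mm off in x. I triangulated the rail ends from both pictures and used those instead.

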